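# Pin a batch of fork blanks, sand the ends, put the pin back

## Robot

A 6-joint arm with a two-finger parallel gripper is mounted at the origin on the work surface. World frame = base frame: x ahead of the robot, y to its left, z up, the work surface at z = 0. Lengths are in m, angles in rad, forces in N, time in s.
With the tool pointing down it reaches from about 0.35 to 0.775 m from the base axis. Payload 5.5 kg.
Tool frame: the origin (TCP) lies midway between the tips of the shut fingers; the grasp point (between the pads) lies 19 mm behind it; z points along the fingers, y is the line along which they close (so a half turn about z gives the same grasp; the last joint's range is limited). The gripper opens to 85 mm and grips with 20 to 120 N. Pads are 22 mm wide; open, the fingers measure 114 mm over their backs; the gripper's body (76 mm by 85 mm) begins 54 mm behind the grasp point. The pads swing forward as they close: fully open they stand 13 mm farther back than shut.
Start: joints at [-1.271, 0.313, 0.046, 1.304, 0, 1.431], TCP at [0.245, -0.52, 0.231] pointing down, gripper open.
Joint ranges: [-2.76, 2.76], [-0.86, 1.69], [-1.03, 1.26], [-2.2, 2.34], [-1.47, 1.5], [-3.14, 3.14]. Speed limits (rad/s): [2.57, 2.57, 3.14, 3.14, 3.14, 3.14].

## Interface

Orientations are given as a unit quaternion [w, x, y, z].
In Python, from workcell import telemetry, imaging, env gives the robot as it stands. The module is installed in compiled form; this text tells all that it offers.
- The arm moves only by the tool step_arm, never from a script. Its argument "moves" is a list of rows, each a list of 3 entries, a list of its own where there are three numbers: the shift along the tool's x, y, z in mm, then the turn, a rotation vector about the tool's x, y, z in rad, then the finger opening in mm, from 0 to 85.4. A call has 1 to 8 rows; each row is the pose to reach, as a shift and turn from the pose commanded when the call began, along the tool's axes at that moment; what a row does not reach only later rows make up. A row lasts 1/12 s, in which the tool goes at most 41.7 mm and 7.16 degrees, less where a joint would pass 70% of its speed; a pose out of reach is approached as far as the arm can. A call with a gripper value outside its range is refused whole. The fingers move at their own pace and stop on an object; "grip_force" is the grip in N (left out, the last holds). Time passes only in rows, so rows that repeat a pose let the fingers close. It gives the time, the measured TCP pose, the force, the opening and the grip force at its end, in the units of the state.
- telemetry.get_state(): the state, without advancing time (a new reading comes with each control period).
- imaging.read_camera(name): name is "side" or "top"; returns the picture (420x560x3 uint8, red, green, blue); there is no depth.
- imaging.camera_params(name): a dict with "camera_matrix" (3x3 intrinsics, pixels), "D" ([k1, k2, p1, p2, k3] as OpenCV has them; the pictures are not rectified), "pose" (4x4, takes a point from camera to world coordinates). Camera axes: x right, y up, looking along -z (the intrinsics and any distortion apply to the point x, -y, -z); pixel columns grow to the right and rows downward; lengths in m; the calibration is good to about 2 mm. A picture is of the moment at which its call begins. camera_params takes no time and is no camera call.
- env.hand_in(): hands the job in; it is judged then, once.
The state is a dict: "clock": time; "joint_pos": joint angles; "qvel": joint speeds; "tau": joint torques, N m; "tcp_pos": TCP position; "orientation": TCP orientation; "wrist_force": force on the tool from outside, world axes, zero at the start; "ft_torque": the same for the moment, N m; "finger_gap": finger opening in m; "grip_force": force on a finger pad.
Only numpy, scipy, OpenCV 4.12 (cv2) and the standard library are available. Lean on these libraries where they do the work, as an engineer would, in place of code of your own. Each camera call takes 0.05 s, during which the arm holds its last target. There are 200 camera calls.

## Task

Stack all the wooden fork blanks that lie singly on the bench flat in the sanding jig, between its posts, prongs towards the sanding pad, with their holes over the socket; then take the orange-handled pin from its stand and thread it down through every blank until it is fully home in the socket. Then flip the sander's red lock-off lever fully forward (towards the pad) and only then squeeze the yellow paddle home against the barrel for two seconds and let it go. Last, draw the pin out and put it fully back in its stand, leaving the blanks stacked in the jig and the other things on the bench alone.

Things in the scene. Friction and masses are not known exactly. Their poses are not given: they have to be found in the camera images.
- socket (a point): centre of the mouth of the round pin socket in the aluminium base block of the sanding station, 35 mm above the table; 15.5 mm wide, 25 mm deep (floor 10 mm above the table). Axes: z up, y along the sander's barrel, pointing from the pad to the sander; x across. The station is screwed down.
- bed (a point): middle of the jig's bed, where the blanks' middles belong: on the base block's top (50 mm wide in x, 150 mm long in y, 35 mm high), 25 mm from the socket towards the sander (+y). Axes as for socket. Four steel posts (10 mm thick, round tops, 107 mm high) stand at x = +-38, y = +-58 mm: 66 mm clear across. A yellow stop 90 mm high at y = -75 mm, the upright pad at y = +78 mm.
- barrel (a point): centre of the sander's blue round barrel (40 mm thick, axis level along station y, 85 mm above the table) at the place where paddle and barrel are best squeezed together. Axes: y along the barrel, away from the pad; x across, to the side where the yellow paddle is; z up.
- paddle_pad (a point): centre of the yellow paddle plate at its squeezing place, 65 mm from its hinge. The plate is 90 mm long, 6 mm thick, 30 mm high, upright along the +x side of the barrel, its free end away from the sanding pad. Its outer face is here about 38 mm from the barrel's axis when released and 28 mm when squeezed home, the barrel's other side being 20 mm from the axis.
- paddle (a joint): paddle switch: 0 = released (sprung out), 0.17 rad = squeezed home against the barrel. A spring takes about 7 N at paddle_pad to hold it home and returns it when let go.
- lockoff (a joint): red lock-off lever on top of the barrel: 0 = leaning back, away from the sanding pad (locked), 1.0 rad = flipped fully forward, towards the sanding pad (unlocked), half-way is upright. Stays where it is left; takes about 1 N at the tip.
- lever_tip (a point): top end of the red lock-off lever, 44 mm along the lever from its pivot; the lever is 16 mm wide (across the barrel) and 8 mm thick. The pivot is on top of the barrel, 105 mm above the table and 68 mm from the barrel point along its +y; the lever swings in the barrel's y-z plane, its tip going towards -y (the pad).
- pin_grip (a point): centre of the orange round handle (24 mm thick, 40 mm high) of the steel pin (0.2 kg), 132 mm above the pin's tip; z runs from tip to handle. The shaft is 14 mm thick and ends in a 14 mm long cone, 6 mm wide at the end. At the start it stands upright in its plywood stand.
- stand_hole0 (a point): centre of the mouth of the hole in the pin's stand, a fixed plywood block (60 x 60 x 50 mm): 50 mm above the table, 16 mm wide, 40 mm deep (floor 10 mm above the table).
- pin_tip (a point): lower end of the pin, on its axis; 10 mm above the table when home in the socket or in its stand.
- blank1_mid (a point): centre of wooden fork blank 1 (half-way up): 140 mm long (x), 60 mm wide (y), 20 mm thick (z), about 0.1 kg, lying flat. Two 55 mm prongs with a 18 mm slot between them point to its +x end; the middle is solid, 60 mm wide. None when this blank is absent.
- blank1_hole (a point): centre of the 18 mm through hole of blank 1, on its centre line 25 mm from the middle, away from the prongs; half-way through its thickness.
- blank2_mid (a point): centre of wooden fork blank 2 (half-way up): 140 mm long (x), 60 mm wide (y), 20 mm thick (z), about 0.1 kg, lying flat. Two 55 mm prongs with a 18 mm slot between them point to its +x end; the middle is solid, 60 mm wide. None when this blank is absent.
- blank2_hole (a point): centre of the 18 mm through hole of blank 2, on its centre line 25 mm from the middle, away from the prongs; half-way through its thickness.
- blank3_mid (a point): centre of wooden fork blank 3 (half-way up): 140 mm long (x), 60 mm wide (y), 20 mm thick (z), about 0.1 kg, lying flat. Two 55 mm prongs with a 18 mm slot between them point to its +x end; the middle is solid, 60 mm wide. None when this blank is absent.
- blank3_hole (a point): centre of the 18 mm through hole of blank 3, on its centre line 25 mm from the middle, away from the prongs; half-way through its thickness.
- blank4_mid (a point): centre of wooden fork blank 4 (half-way up): 140 mm long (x), 60 mm wide (y), 20 mm thick (z), about 0.1 kg, lying flat. Two 55 mm prongs with a 18 mm slot between them point to its +x end; the middle is solid, 60 mm wide. None when this blank is absent.
- blank4_hole (a point): centre of the 18 mm through hole of blank 4, on its centre line 25 mm from the middle, away from the prongs; half-way through its thickness.
- glue: bystander: white glue bottle, 60 mm thick, 160 mm high; origin under its middle (or at the underside of one end part), on the table.
- jar: bystander: closed jar, 72 mm wide, 90 mm high; origin under its middle (or at the underside of one end part), on the table.
- discs: bystander: flat pack of sanding discs, 124 mm across, 20 mm high; origin under its middle (or at the underside of one end part), on the table.
- mallet: bystander: hammer lying on the table; origin under its middle (or at the underside of one end part), on the table.
- tape: bystander: green roll of tape, 90 mm across, 25 mm high, lying flat; origin under its middle (or at the underside of one end part), on the table.
- muffs: bystander: black ear muffs, two 72 mm cups 110 mm apart in y joined by a grey band, 35 mm high; origin under its middle (or at the underside of one end part), on the table.
Things that resemble listed ones, but are neither listed nor needed, are in the scene too. What is shaped like the part that bears blank2_mid but blue or pink is not meant.

How it is judged:
By the outcome, as a careful person would: the job done as asked, in the order asked, and still so for the second after the job is handed in, with the robot touching nothing.
Of blank1, blank2, blank3, blank4 only 2 to 4 are there at a start; the rules pass over those that are not, and their reading is None.
At some moment in a run one of blank1, blank2, blank3, blank4 may be knocked a few centimetres aside while the robot is not near it.
It also fails if it takes over 210 s, if anything falls off the work surface, if the arm or the gripper's body presses on something with over 40 N, if the wrist force passes 120 N, or if a joint passes its speed limit or range.

## Working session

There is one attempt and no reset: what is moved stays moved. The work goes in short steps, Python scripts to look and compute and a tool call to move; the robot and the scene stay as the last step left them, time stands still between calls to the robot, and variables do not carry over. Pictures are saved under pics/ and viewed, at most 14 in all, crops included, and the job is handed in when it is done.

Besides the shell and the picture viewer there is one more tool, called after "Emit:" as name(argument=value, ...) on one line, values as JSON. step_arm: Moves the arm, as the interface text tells. Its arguments: {"type":"object","properties":{"moves":{"type":"array"},"grip_force":{"type":"number"}},"required":["moves"]}

```bash
mkdir -p pics
cat > h.py <<'E'
import numpy as np, cv2
from scipy.spatial.transform import Rotation as R
from workcell import telemetry, imaging, env
def par(n):
    p=imaging.camera_params(n); return np.array(p["camera_matrix"],float),np.array(p["D"],float),np.array(p["pose"],float)
def proj(n,P):
    K,D,T=par(n); P=np.atleast_2d(P).astype(float)
    c=(P-T[:3,3])@T[:3,:3]; c=c*[1,-1,-1]
    return cv2.projectPoints(c.reshape(-1,1,3),np.zeros(3),np.zeros(3),K,D)[0].reshape(-1,2)
def ray(n,uv):
    K,D,T=par(n)
    q=cv2.undistortPoints(np.array(uv,float).reshape(-1,1,2),K,D).reshape(-1,2)
    d=np.c_[q[:,0],-q[:,1],-np.ones(len(q))]@T[:3,:3].T
    return T[:3,3],d
def onz(n,uv,z):
    o,d=ray(n,uv); return o+d*((z-o[2])/d[:,2])[:,None]
def snap(n,f,crop=None,s=1):
    im=imaging.read_camera(n)[:,:,::-1].copy(); cv2.imwrite('pics/raw_'+f,im)
    if crop: x0,y0,x1,y1=crop; im=im[y0:y1,x0:x1]
    cv2.imwrite('pics/'+f,cv2.resize(im,None,fx=s,fy=s,interpolation=cv2.INTER_CUBIC)); 
def delta(target,quat=None):
    "shift in tool axes (mm) and rotvec to reach target"
    s=telemetry.get_state(); q=s["orientation"]; r=R.from_quat([q[1],q[2],q[3],q[0]])
    return r.inv().apply(np.array(target)-s["tcp_pos"])*1000
E
python3 - <<'E'
from h import *
np.set_printoptions(precision=4,suppress=True)
for n in("top","side"):
    snap(n,n+'0.png',s=1.42); print(par(n))
print(telemetry.get_state())
E
```

```text
(array([[519.7284,   0.    , 275.6537],
       [  0.    , 519.7284, 208.9867],
       [  0.    ,   0.    ,   1.    ]]), array([-0.072,  0.   ,  0.   ,  0.   ,  0.   ]), array([[ 0.0078,  0.9919, -0.1267,  0.2865],
       [-1.    ,  0.0078, -0.0002, -0.0737],
       [ 0.0008,  0.1267,  0.9919,  1.7498],
       [ 0.    ,  0.    ,  0.    ,  1.    ]]))
(array([[513.2874,   0.    , 277.4763],
       [  0.    , 513.2874, 205.8051],
       [  0.    ,   0.    ,   1.    ]]), array([-0.1298,  0.    ,  0.    ,  0.    ,  0.    ]), array([[-0.9627,  0.1707, -0.2097,  0.1744],
       [-0.2694, -0.5382,  0.7986,  1.2013],
       [ 0.0234,  0.8253,  0.5642,  1.0122],
       [ 0.    ,  0.    ,  0.    ,  1.    ]]))
{'clock': 0.1, 'joint_pos': array([-1.2706,  0.3139,  0.0451,  1.3036, -0.    ,  1.4312]), 'qvel': array([-0.0006, -0.0009,  0.0039, -0.0001,  0.0003,  0.001 ]), 'tau': array([  0.0019, -48.1726,  29.9243,   0.0128,  -0.0002,  -0.    ]), 'tcp_pos': array([ 0.2447, -0.5199,  0.2305]), 'orientation': array([-0.0008,  0.9759,  0.2181, -0.0001]), 'wrist_force': array([-0.0865, -0.2713, -0.2381]), 'ft_torque': array([ 0.0064, -0.0155, -0.0047]), 'grip_force': 0.0, 'finger_gap': 0.08512663572657295}
```

View pics/top0.png

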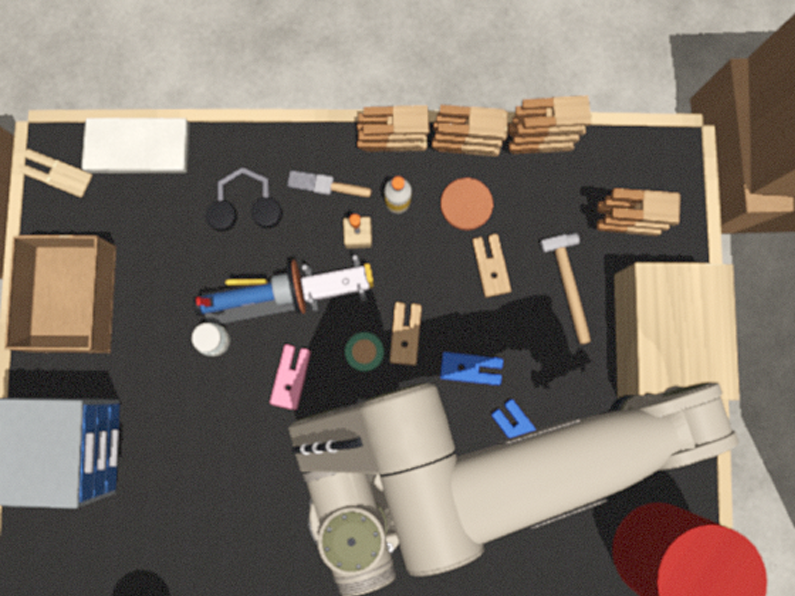

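View pics/side0.png

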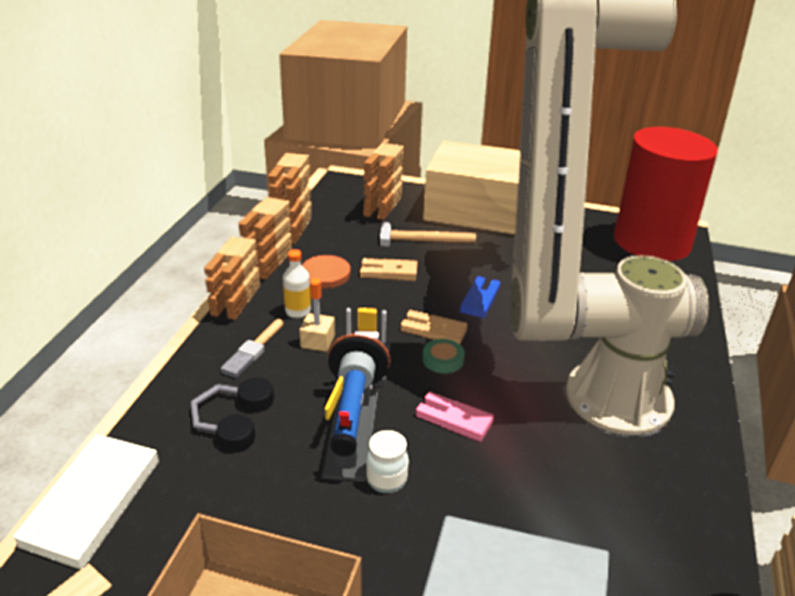

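The top view shows single wooden forks at (491,265), (405,333) and possibly (57,172) at the far left edge. Lookalikes to leave alone: blue (472,368), small blue (513,418), pink (290,377), and the stacks at (393,128), (470,130), (550,125) and (640,210). The pin's orange handle is at (355,220), with the glue bottle's orange cap at (398,183). The jig is at (335,282), the red lever at (203,302) and the yellow paddle at (245,282).

Run:
```python
from h import *
np.set_printoptions(precision=4,suppress=True)
im=cv2.imread('pics/raw_top0.png')
c=im[140:265,130:370]; cv2.imwrite('pics/c1.png',cv2.resize(c,None,fx=3.33,fy=3.33,interpolation=cv2.INTER_CUBIC))
im=cv2.imread('pics/raw_side0.png')
c=im[170:350,200:350]; cv2.imwrite('pics/c2.png',cv2.resize(c,None,fx=3.33,fy=3.33,interpolation=cv2.INTER_CUBIC))
for n,pts in {'far':[(22,160),(90,185),(57,172)],'A':[(491,265)],'B':[(405,333)]}.items():
    print(n,onz('top',np.array(pts)/1.42,.02))
print(proj('top',[[0,0,0]])*1.42)
```

```text
far [[0.8412 0.8431 0.02  ]
 [0.7769 0.6654 0.02  ]
 [0.8101 0.7511 0.02  ]]
A [[ 0.5855 -0.3097  0.02  ]]
B [[ 0.4219 -0.1059  0.02  ]]
[[358.0837 514.7511]]
```

View pics/c1.png

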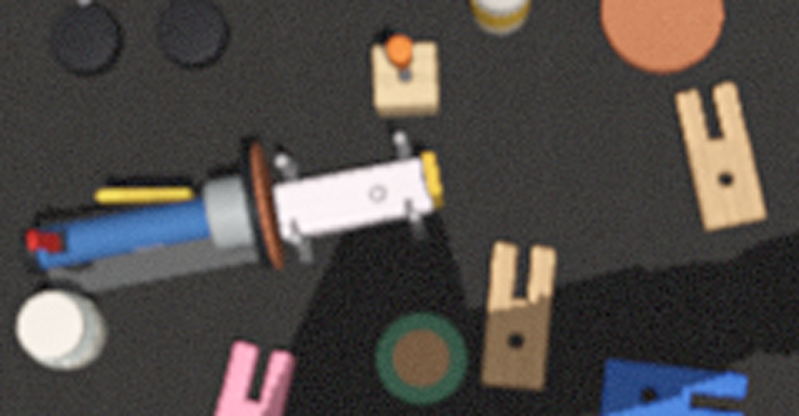

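View pics/c2.png

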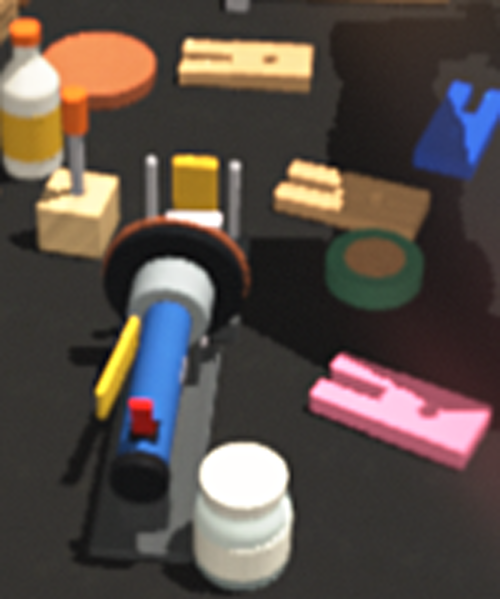

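Crop 1: blank A's hole is at (726,180) and blank B's at (515,341). The socket mouth is at (378,193), the pin handle at (399,50), the lever at (40,240) and the paddle at (145,193). Crop 2 confirms that A and B are plain wooden forks lying flat. The far-left piece is about 1.1 m away and too long, so it isn't one of the blanks.

```bash
cat >> h.py <<'E'
def c1(p): return np.array([130,140])+np.atleast_2d(p)/3.333
def wrap(a): return (a+np.pi)%(2*np.pi)-np.pi
def yawtool():
    q=telemetry.get_state()["orientation"]; r=R.from_quat([q[1],q[2],q[3],q[0]]).as_matrix(); return np.arctan2(r[1,0],r[0,0])
def plan(target,yaw):
    d=wrap(yaw-yawtool()); d=d if abs(d)<np.pi/2 else wrap(d+np.pi)
    print('shift mm',delta(target).round(1),'rotz(tool)',round(-d,3))
E
python3 - <<'E'
from h import *
np.set_printoptions(precision=4,suppress=True)
def blank(h,pr,bk):
    H=onz('top',c1(h),.02)[0]; P=onz('top',c1(pr),.02).mean(0); B=onz('top',c1(bk),.02).mean(0)
    C=onz('top',c1(np.array(pr+bk)),.02)
    d=(P-B)[:2]; L=np.hypot(*d); d/=L
    print('hole',H,'mid from hole',H[:2]+.025*d,'mid corners',((P+B)/2)[:2],'L',L,'W',np.hypot(*(C[0]-C[1])[:2]),np.hypot(*(C[2]-C[3])[:2]),'yaw',np.arctan2(d[1],d[0]))
blank((726,180),[(678,95),(738,84)],[(707,229),(766,215)])
blank((515,341),[(496,243),(555,249)],[(483,384),(543,389)])
s=onz('top',c1((378,193)),.035)[0]; print('socket',s)
e=onz('top',c1([(272,185),(418,157),(290,238),(433,209)]),.035)
for a,b in((0,1),(2,3)):
    d=(e[a]-e[b])[:2]; print('ydir ang',np.arctan2(d[1],d[0]))
st=onz('top',c1([(375,115),(372,47),(437,45),(439,105)]),.05);print('stand corners',st)
print('handle top',onz('top',c1((400,47)),.162))
print('lever', onz('top',c1([(50,240),(30,240)]),.13))
print('barrel axis', onz('top',c1([(45,250),(205,222)]),.085))
print('paddle', onz('top',c1([(97,194),(190,192)]),.1))
E
```

```text
hole [ 0.5603 -0.3163  0.02  ] mid from hole [ 0.5848 -0.3114] mid corners [ 0.5855 -0.3128] L 0.1387585602573117 W 0.06257583670697434 0.06165361619544598 yaw 0.199993214590501
hole [ 0.3958 -0.1037  0.02  ] mid from hole [ 0.4207 -0.1058] mid corners [ 0.4209 -0.1078] L 0.141481830129578 W 0.05962896023743345 0.05995256022945552 yaw -0.08307947500704065
socket [0.5419 0.0345 0.035 ]
ydir ang 1.7703643588984905
ydir ang 1.7806337785005977
stand corners [[ 0.6184  0.0378  0.05  ]
 [ 0.6878  0.042   0.05  ]
 [ 0.6903 -0.0232  0.05  ]
 [ 0.629  -0.0259  0.05  ]]
handle top [[0.6615 0.0081 0.162 ]]
lever [[0.4805 0.3386 0.13  ]
 [0.4804 0.3577 0.13  ]]
barrel axis [[0.4761 0.3545 0.085 ]
 [0.5047 0.1991 0.085 ]]
paddle [[0.5292 0.3022 0.1   ]
 [0.5318 0.212  0.1   ]]
```

Run:
```python
from h import *
plan([.585,-.312,.14],.2)
b=np.array([.537,.059]);Y=np.array([-.198,.980]);X=np.array([.98,.198])
for x in(-.038,.038):
    for y in(-.058,.058): print(x,y,(proj('top',[*(b+X*x+Y*y),.107])-[130,140])[0]*3.333)
```

```text
shift mm [396.4 -43.   90.6] rotz(tool) 0.24
-0.038 -0.058 [414.57885639 213.88823617]
-0.038 0.058 [295.45563892 236.76461463]
0.038 -0.058 [399.97425789 137.14494079]
0.038 0.058 [281.54131685 159.80929811]
```

Emit:
step_arm(moves=[[[40,-4,9],[0,0,0.06],85],[[80,-8,18],[0,0,0.12],85],[[120,-13,28],[0,0,0.18],85],[[160,-17,37],[0,0,0.24],85],[[200,-22,46],[0,0,0.24],85],[[240,-26,55],[0,0,0.24],85],[[280,-30,64],[0,0,0.24],85],[[320,-35,73],[0,0,0.24],85]])

```text
clock: 0.77
tcp_pos: [0.5208, -0.351, 0.1574]
orientation: [-0.0, 0.995, 0.1, -0.0]
wrist_force: [-0.6, -2.0, -0.5]
finger_gap: 0.0849
grip_force: 0.0
```

Emit:
step_arm(moves=[[[38,-4,9],[0,0,0],85],[[76,-8,17],[0,0,0],85],[[76,-8,17],[0,0,0],85],[[76,-8,17],[0,0,0],85]])

```text
clock: 1.1
tcp_pos: [0.5932, -0.3276, 0.139]
orientation: [-0.001, 0.995, 0.101, -0.001]
wrist_force: [0.1, 0.2, 1.0]
finger_gap: 0.0849
grip_force: 0.0
```

Run:
```python
from h import *
plan([.585,-.312,.02],.2); print(telemetry.get_state()['joint_pos'],telemetry.get_state()['tcp_pos'])
a=imaging.read_camera('side')[:,:,::-1].copy(); t=imaging.read_camera('top')[:,:,::-1].copy()
v=np.hstack([a[150:350,150:400],t[130:330,130:380]]); cv2.imwrite('pics/v1.png',cv2.resize(v,None,fx=1.6,fy=1.6,interpolation=cv2.INTER_CUBIC))
```

```text
shift mm [ -4.6 -16.7 119. ] rotz(tool) 0.003
[-6.22812959e-01  5.52644869e-01  1.86097418e-01  1.20750447e+00
 -2.14197940e-04  2.31556131e+00] [ 0.59324266 -0.32763184  0.13896198]
```

View pics/v1.png

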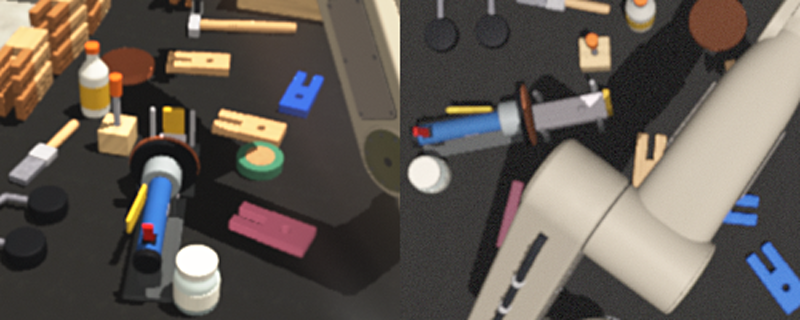

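The side crop shows A at (200,63) and B at (248,128), apparently undisturbed, but the gripper isn't visible. I'll check where it should project.

Run:
```python
from h import *
s=telemetry.get_state(); print(s['clock'],s['tcp_pos'],s['qvel'],s['joint_pos'])
for n in('side','top'): print(n,proj(n,[s['tcp_pos'],[.585,-.312,.02],[.5,-.2,0]]))
snap('side','v2.png',s=1.2)
```

```text
1.2 [ 0.59165077 -0.32936121  0.14074503] [-0.02444719 -0.02442513 -0.00692013 -0.00161708  0.00348819  0.00074304] [-6.26184226e-01  5.49188453e-01  1.84745644e-01  1.20784201e+00
 -4.33674012e-04  2.31549112e+00]
side [[274.68403954 155.76333755]
 [274.45539217 187.6180806 ]
 [289.23288285 213.27270485]]
top [[357.12598816 178.25567697]
 [346.46132218 186.76276244]
 [312.96548336 212.19084256]]
```

View pics/v2.png

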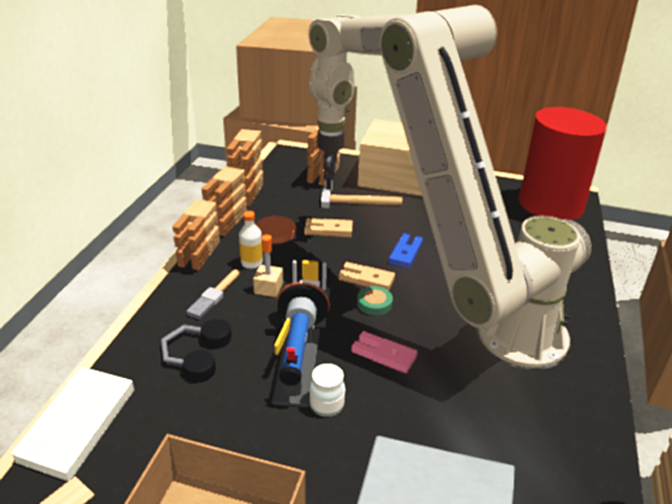

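The full side view shows the gripper at (330,185), directly above A and as expected, with no other blanks visible. Going down to grasp A.

Emit:
step_arm(moves=[[[-3,-18,0],[0,0,0],85],[[-3,-18,40],[0,0,0],85],[[-3,-18,80],[0,0,0],85],[[-3,-18,110],[0,0,0],85],[[-3,-18,125],[0,0,0],85],[[-3,-18,137],[0,0,0],85],[[-3,-18,137],[0,0,0],85],[[-3,-18,137],[0,0,0],85]])

```text
clock: 1.92
tcp_pos: [0.5854, -0.3134, 0.0051]
orientation: [0.0, 0.995, 0.099, 0.0]
wrist_force: [-0.1, 0.3, 0.3]
finger_gap: 0.0848
grip_force: 0.0
```

Emit:
step_arm(grip_force=40, moves=[[[0,0,0],[0,0,0],50],[[0,0,0],[0,0,0],50],[[0,0,0],[0,0,0],50],[[0,0,0],[0,0,0],50],[[0,0,0],[0,0,0],50],[[0,0,0],[0,0,0],50]])

```text
clock: 2.42
tcp_pos: [0.5871, -0.3135, 0.0068]
orientation: [0.001, 0.995, 0.1, 0.001]
wrist_force: [-0.8, -1.0, 6.2]
finger_gap: 0.0586
grip_force: 44.0
```

Emit:
step_arm(moves=[[[0,0,-30],[0,0,0],50],[[0,0,-70],[0,0,0],50],[[0,0,-110],[0,0,0],50],[[0,0,-150],[0,0,0],50],[[0,0,-190],[0,0,0],50],[[0,0,-215],[0,0,0],50],[[0,0,-215],[0,0,0],50]])

```text
clock: 3.0
tcp_pos: [0.5886, -0.3142, 0.228]
orientation: [0.004, 0.995, 0.1, 0.005]
wrist_force: [1.6, -0.6, -0.9]
finger_gap: 0.0589
grip_force: 43.7
```

Emit:
step_arm(moves=[[[3,-40,0],[0,0,-0.12],50],[[6,-80,0],[0,0,-0.24],50],[[9,-120,0],[0,0,-0.36],50],[[12,-160,0],[0,0,-0.48],50],[[15,-200,0],[0,0,-0.6],50],[[18,-240,0],[0,0,-0.72],50],[[21,-280,0],[0,0,-0.84],50],[[25,-320,0],[0,0,-0.96],50]])

```text
clock: 3.67
tcp_pos: [0.5459, 0.008, 0.2192]
orientation: [0.0, 0.835, 0.55, 0.0]
wrist_force: [1.9, 1.2, -0.7]
finger_gap: 0.0586
grip_force: 43.7
```

Emit:
step_arm(moves=[[[0,0,0],[0,0,-0.12],50],[[0,0,0],[0,0,-0.24],50],[[0,0,0],[0,0,-0.36],50],[[0,0,0],[0,0,-0.48],50],[[0,0,0],[0,0,-0.6],50],[[0,0,0],[0,0,-0.61],50],[[0,0,0],[0,0,-0.61],50],[[0,0,0],[0,0,-0.61],50]])

```text
clock: 4.33
tcp_pos: [0.5467, 0.0062, 0.2192]
orientation: [-0.0, 0.634, 0.773, -0.0]
wrist_force: [0.0, 0.5, -1.0]
finger_gap: 0.0588
grip_force: 43.7
```

Run:
```python
from h import *
s=telemetry.get_state(); print(s['joint_pos'],s['finger_gap'],s['tcp_pos'])
plan([.537,.059,.2],1.77)
```

```text
[-1.35510431e-01  2.62116956e-01 -5.32080452e-02  1.25559029e+00
 -8.15256986e-05  1.23915762e+00] 0.058753269033831636 [0.54670321 0.00617467 0.2191522 ]
shift mm [53.7  0.8 19.2] rotz(tool) -0.003
```

Emit:
step_arm(moves=[[[30,1,20],[0,0,0],50],[[54,1,50],[0,0,0],50],[[54,1,69],[0,0,0],50],[[54,1,69],[0,0,0],50],[[54,1,69],[0,0,0],50]])

```text
clock: 4.75
tcp_pos: [0.5363, 0.0594, 0.1497]
orientation: [-0.001, 0.634, 0.774, -0.001]
wrist_force: [0.1, -0.6, 0.1]
finger_gap: 0.0587
grip_force: 43.7
```

Run:
```python
from h import *
s=telemetry.get_state(); print(s['tcp_pos'],yawtool())
a=imaging.read_camera('side')[:,:,::-1].copy(); t=imaging.read_camera('top')[:,:,::-1].copy()
cv2.imwrite('pics/raw_s3.png',a);cv2.imwrite('pics/raw_t3.png',t)
v=np.hstack([a[150:300,190:290],t[140:290,190:290]]); cv2.imwrite('pics/v3.png',cv2.resize(v,None,fx=4,fy=4,interpolation=cv2.INTER_CUBIC))
```

```text
[0.53630811 0.05935016 0.14965579] 1.768864161692773
```

View pics/v3.png

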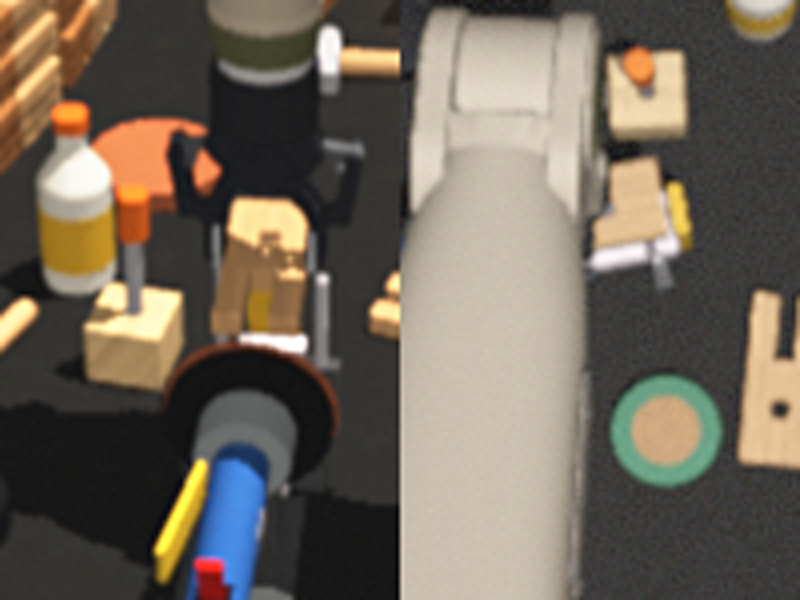

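The held blank's back edge is visible in the top half, from about (655,157) to (665,238). It is level and in line with the jig, and B hasn't moved.

Run:
```python
from h import *
p=np.array([(655,157),(665,238)],float); uv=np.c_[190+(p[:,0]-400)/4,140+p[:,1]/4]
e=onz('top',uv,.165); print(e)
m=e.mean(0)[:2]; t=telemetry.get_state()['tcp_pos'][:2]; Y=np.array([-.198,.98]);X=np.array([.98,.198])
print('back rel tcp: along Y',(m-t)@Y,'X',(m-t)@X)
plan([.537,.059,.043],1.77)
```

```text
[[ 0.5812158  -0.00477845  0.165     ]
 [ 0.51788684 -0.01332999  0.165     ]]
back rel tcp: along Y -0.06869580907553555 X -0.002373670007750265
shift mm [  0.6  -1.4 108.7] rotz(tool) -0.002
```

Emit:
step_arm(moves=[[[0,-1,20],[0,0,0],50],[[0,-1,45],[0,0,0],50],[[0,-1,70],[0,0,0],50],[[0,-1,90],[0,0,0],50],[[0,-1,100],[0,0,0],50],[[0,-1,106],[0,0,0],50],[[0,-1,107],[0,0,0],50],[[0,-1,107],[0,0,0],50]])

```text
clock: 5.52
tcp_pos: [0.5372, 0.0588, 0.0443]
orientation: [0.001, 0.634, 0.774, 0.0]
wrist_force: [-0.4, 0.7, 0.0]
finger_gap: 0.0588
grip_force: 43.7
```

Emit:
step_arm(moves=[[[0,0,1],[0,0,0],50],[[0,0,2],[0,0,0],50],[[0,0,2],[0,0,0],50]])

```text
clock: 5.77
tcp_pos: [0.5368, 0.0591, 0.0421]
orientation: [0.001, 0.633, 0.774, 0.0]
wrist_force: [-0.9, -0.3, -0.7]
finger_gap: 0.0587
grip_force: 43.7
```

Emit:
step_arm(moves=[[[0,0,0],[0,0,0],65],[[0,0,0],[0,0,0],75],[[0,0,0],[0,0,0],80],[[0,0,0],[0,0,0],80],[[0,0,-20],[0,0,0],80],[[0,0,-60],[0,0,0],80],[[0,0,-100],[0,0,0],80],[[0,0,-140],[0,0,0],80]])

```text
clock: 6.43
tcp_pos: [0.5354, 0.0591, 0.1825]
orientation: [-0.001, 0.633, 0.774, -0.0]
wrist_force: [1.0, -0.5, 0.6]
finger_gap: 0.0801
grip_force: 0.0
```

Run:
```python
from h import *
print(telemetry.get_state()['tcp_pos'])
plan([.421,-.106,.17],-.083)
```

```text
[0.53542328 0.05911174 0.18251297]
shift mm [-139.2 -144.8   12.7] rotz(tool) -1.289
```

Emit:
step_arm(moves=[[[-20,-20,0],[0,0,-0.12],85],[[-45,-45,0],[0,0,-0.24],85],[[-70,-72,0],[0,0,-0.36],85],[[-95,-98,0],[0,0,-0.48],85],[[-118,-122,5],[0,0,-0.6],85],[[-139,-145,10],[0,0,-0.72],85],[[-139,-145,12],[0,0,-0.84],85],[[-139,-145,12],[0,0,-0.96],85]])

```text
clock: 7.1
tcp_pos: [0.4199, -0.1072, 0.1689]
orientation: [-0.0, 0.209, 0.978, -0.0]
wrist_force: [-0.2, -0.2, 0.0]
finger_gap: 0.0849
grip_force: 0.0
```

Emit:
step_arm(moves=[[[0,0,0],[0,0,-0.12],85],[[0,0,0],[0,0,-0.24],85],[[0,0,0],[0,0,-0.33],85],[[0,0,0],[0,0,-0.33],85],[[0,0,0],[0,0,-0.33],85]])

```text
clock: 7.52
tcp_pos: [0.4215, -0.1058, 0.1694]
orientation: [0.0, 0.049, 0.999, -0.0]
wrist_force: [-0.4, 0.1, 0.2]
finger_gap: 0.0845
grip_force: 0.0
```

Run:
```python
from h import *
print(telemetry.get_state()['tcp_pos'])
plan([.421,-.107,.006],-.083)
a=imaging.read_camera('side')[:,:,::-1].copy(); t=imaging.read_camera('top')[:,:,::-1].copy()
cv2.imwrite('pics/raw_s4.png',a);cv2.imwrite('pics/raw_t4.png',t)
v=np.hstack([a[170:320,200:340],t[140:290,190:330]]); cv2.imwrite('pics/v4.png',cv2.resize(v,None,fx=2.85,fy=2.85,interpolation=cv2.INTER_CUBIC))
b=cv2.imread('pics/raw_s3.png'); print(np.abs(a.astype(int)-b)[215:260,275:345].mean())
```

```text
[ 0.42146956 -0.10584803  0.16936023]
shift mm [  0.4  -1.2 163.4] rotz(tool) -0.014
5.97005291005291
```

View pics/v4.png

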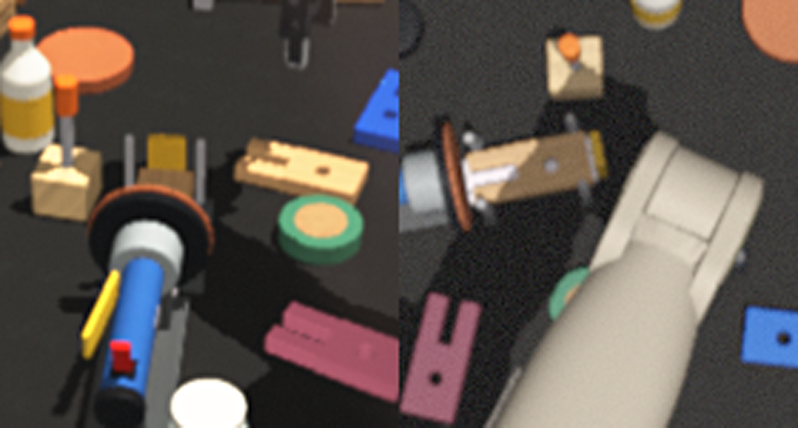

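The top half shows A flat in the jig between the posts, with its hole at (551,166) showing light over the socket. The side half shows B unmoved at (300,170). The tape is close to B, so I'll check finger clearance.

Run:
```python
from h import *
m=onz('top',c1((421,358)),.025)[0][:2]; y=-.083; X=np.array([np.cos(y),np.sin(y)]);Y=np.array([-X[1],X[0]])
b=np.array([.4208,-.1065]); print('tape',m,'in B frame',(m-b)@X,(m-b)@Y)
K=lambda p:np.array([200,170])+np.array(p)/2.85
print('B hole from side',onz('side',[K((322,170))],.02))
p=np.array([(551,166)]);print('A hole',onz('top',np.c_[190+(p[:,0]-399)/2.85,140+p[:,1]/2.85],.055))
plan([*(b+.006*X),.006],y)
```

```text
tape [ 0.37782099 -0.01019374] in B frame -0.05081530009879534 0.09241156145883557
B hole from side [[ 0.39748991 -0.10674557  0.02      ]]
A hole [[0.53779704 0.03350519 0.055     ]]
shift mm [ -5.3  -0.7 163.3] rotz(tool) -0.014
```

Emit:
step_arm(moves=[[[0,-1,30],[0,0,-0.014],80],[[0,-1,70],[0,0,-0.014],80],[[0,-1,105],[0,0,-0.014],80],[[0,-1,135],[0,0,-0.014],80],[[0,-1,152],[0,0,-0.014],80],[[0,-1,163],[0,0,-0.014],80],[[0,-1,163],[0,0,-0.014],80],[[0,-1,163],[0,0,-0.014],80]])

```text
clock: 8.28
tcp_pos: [0.421, -0.1066, 0.006]
orientation: [-0.001, 0.041, 0.999, 0.0]
wrist_force: [0.1, -0.4, 0.3]
finger_gap: 0.0802
grip_force: 0.0
```

Emit:
step_arm(grip_force=40, moves=[[[0,0,0],[0,0,0],50],[[0,0,0],[0,0,0],50],[[0,0,0],[0,0,0],50],[[0,0,0],[0,0,0],50],[[0,0,0],[0,0,0],50],[[0,0,0],[0,0,0],50]])

```text
clock: 8.78
tcp_pos: [0.4225, -0.1073, 0.0077]
orientation: [0.001, 0.04, 0.999, -0.001]
wrist_force: [-0.5, 1.0, 6.5]
finger_gap: 0.0584
grip_force: 43.5
```

Emit:
step_arm(moves=[[[0,0,-30],[0,0,0],50],[[0,0,-70],[0,0,0],50],[[0,0,-110],[0,0,0],50],[[0,0,-150],[0,0,0],50],[[0,0,-190],[0,0,0],50],[[0,0,-190],[0,0,0],50]])

```text
clock: 9.28
tcp_pos: [0.4254, -0.1086, 0.2047]
orientation: [0.006, 0.04, 0.999, -0.003]
wrist_force: [1.8, -0.9, -0.5]
finger_gap: 0.0588
grip_force: 44.3
```

Run:
```python
from h import *
s=telemetry.get_state(); print(s['tcp_pos'],s['joint_pos'],yawtool())
plan([.537,.059,.19],1.77-np.pi)
```

```text
[ 0.42542202 -0.10861362  0.20471242] [-4.33139328e-01  5.02660686e-02 -3.43270139e-01  1.16329366e+00
 -8.10564380e-05 -3.52595830e-01] 3.0610806295501227
shift mm [-97.5 176.1  15.1] rotz(tool) 1.291
```

Emit:
step_arm(moves=[[[0,0,0],[0,0,-0.12],50],[[-14,25,0],[0,0,-0.24],50],[[-28,50,0],[0,0,-0.36],50],[[-42,75,0],[0,0,-0.48],50],[[-56,100,0],[0,0,-0.6],50],[[-70,125,0],[0,0,-0.72],50],[[-84,150,0],[0,0,-0.84],50],[[-97,176,0],[0,0,-0.96],50]])

```text
clock: 9.95
tcp_pos: [0.5331, 0.062, 0.1968]
orientation: [0.001, -0.428, 0.904, -0.0]
wrist_force: [0.2, -1.3, -0.6]
finger_gap: 0.0585
grip_force: 44.2
```

Emit:
step_arm(moves=[[[0,0,0],[0,0,-0.12],50],[[0,0,0],[0,0,-0.24],50],[[0,0,0],[0,0,-0.36],50],[[0,0,0],[0,0,-0.48],50],[[0,0,0],[0,0,-0.6],50],[[0,0,0],[0,0,-0.72],50],[[0,0,0],[0,0,-0.84],50],[[0,0,0],[0,0,-0.89],50]])

```text
clock: 10.62
tcp_pos: [0.5323, 0.0608, 0.1967]
orientation: [-0.0, 0.775, -0.631, 0.0]
wrist_force: [-0.3, 0.5, -0.5]
finger_gap: 0.0586
grip_force: 44.2
```

Emit:
step_arm(moves=[[[0,0,15],[0,0,0],50],[[0,0,40],[0,0,0],50],[[0,0,40],[0,0,0],50],[[0,0,40],[0,0,0],50]])

```text
clock: 10.95
tcp_pos: [0.531, 0.0608, 0.1557]
orientation: [0.001, 0.774, -0.634, -0.001]
wrist_force: [0.7, 1.4, -1.3]
finger_gap: 0.0584
grip_force: 44.2
```

Run:
```python
from h import *
s=telemetry.get_state(); print(s['tcp_pos'],s['joint_pos'],yawtool())
plan([.537,.059,.063],1.77)
a=imaging.read_camera('side')[:,:,::-1].copy(); t=imaging.read_camera('top')[:,:,::-1].copy()
v=np.hstack([a[150:300,190:290],t[140:290,190:290]]); cv2.imwrite('pics/v5.png',cv2.resize(v,None,fx=4,fy=4,interpolation=cv2.INTER_CUBIC))
```

```text
[0.53099753 0.06084927 0.15567519] [-3.60980831e-02  2.72466392e-01 -1.98336781e-01  1.10281931e+00
 -8.84022487e-05 -1.80548609e+00] -1.3722053090249924
shift mm [ 3.1 -5.8 92.7] rotz(tool) -0.001
```

View pics/v5.png

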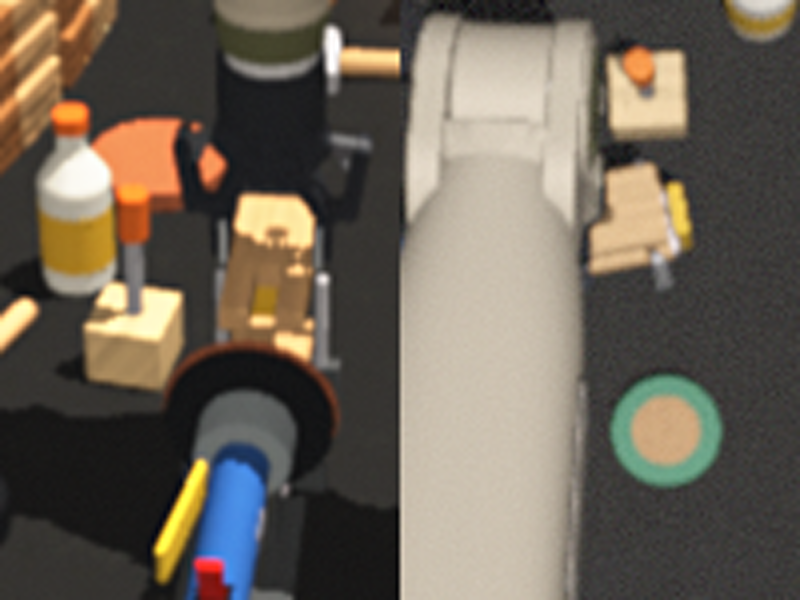

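Run:
```python
from h import *
p=np.array([(655,165),(667,244)],float); uv=np.c_[190+(p[:,0]-400)/4,140+p[:,1]/4]
e=onz('top',uv,.17); print(e)
m=e.mean(0)[:2]; t=telemetry.get_state()['tcp_pos'][:2]; Y=np.array([-.198,.98]);X=np.array([.98,.198])
print('back rel tcp: along Y',(m-t)@Y,'X',(m-t)@X)
```

```text
[[ 0.57401479 -0.00508011  0.17      ]
 [ 0.51251452 -0.01511452  0.17      ]]
back rel tcp: along Y -0.07157174000015404 X -0.0036711605185651116
```

Emit:
step_arm(moves=[[[2,-6,0],[0,0,0],50],[[2,-6,25],[0,0,0],50],[[2,-6,50],[0,0,0],50],[[2,-6,70],[0,0,0],50],[[2,-6,82],[0,0,0],50],[[2,-6,90],[0,0,0],50],[[2,-6,92],[0,0,0],50],[[2,-6,92],[0,0,0],50]])

```text
clock: 11.72
tcp_pos: [0.5392, 0.06, 0.0647]
orientation: [-0.0, 0.774, -0.633, 0.0]
wrist_force: [0.4, 0.7, -1.2]
finger_gap: 0.0585
grip_force: 46.3
```

Emit:
step_arm(moves=[[[0,2,1],[0,0,0],50],[[0,2,2],[0,0,0],50],[[0,2,2],[0,0,0],50]])

```text
clock: 11.97
tcp_pos: [0.5371, 0.0596, 0.0631]
orientation: [-0.0, 0.774, -0.634, 0.001]
wrist_force: [-0.3, 0.6, -1.5]
finger_gap: 0.0582
grip_force: 46.3
```

Emit:
step_arm(moves=[[[0,0,0],[0,0,0],65],[[0,0,0],[0,0,0],75],[[0,0,0],[0,0,0],80],[[0,0,0],[0,0,0],80],[[0,0,-20],[0,0,0],80],[[0,0,-60],[0,0,0],80],[[0,0,-100],[0,0,0],80],[[0,0,-140],[0,0,0],80]])

```text
clock: 12.63
tcp_pos: [0.5359, 0.0597, 0.2036]
orientation: [0.0, 0.774, -0.633, -0.0]
wrist_force: [0.7, 0.1, -0.5]
finger_gap: 0.0803
grip_force: 0.0
```

Run:
```python
from h import *
s=telemetry.get_state();print(s['tcp_pos'],s['joint_pos'])
# stand hole: base of shaft visible at c1 (404,74) on block top z=.05 ; side handle
print(onz('top',c1([(404,76),(405,80)]),.05), onz('top',c1([(398,50)]),.155))
K=lambda p:np.array([200,170])+np.array(p)/3.333
o1,d1=ray('top',c1((398.5,50)))
o2,d2=ray('side',[K((75,98))])
A=np.c_[d1[0],-d2[0]]; t=np.linalg.lstsq(A,o2-o1,rcond=None)[0]; print(o1+d1[0]*t[0],o2+d2[0]*t[1])
for h in(.142,.162):print(h,onz('side',[K((75,98 if h==.162 else 110))],h))
plan([.66,.008,.22],1.77-np.pi)
```

```text
[0.53587782 0.05967164 0.2035743 ] [-3.79903903e-02  2.54571185e-01 -1.01694481e-01  1.21572697e+00
 -6.02970509e-05 -1.80748621e+00]
[[0.65831413 0.00944707 0.05      ]
 [0.65423441 0.00838728 0.05      ]] [[0.66029413 0.01032414 0.155     ]]
[0.65950059 0.00967523 0.15839992] [0.65813871 0.00936295 0.15806434]
0.142 [[0.66029554 0.00532129 0.142     ]]
0.162 [[0.65590961 0.01485505 0.162     ]]
shift mm [  75.2 -111.5  -16.6] rotz(tool) -0.001
```

Emit:
step_arm(moves=[[[15,-22,-15],[0,0,0],70],[[35,-53,-20],[0,0,0],60],[[55,-85,-20],[0,0,0],60],[[74,-111,-20],[0,0,0],60],[[74,-111,-20],[0,0,0],60],[[74,-111,-20],[0,0,0],60]])

```text
clock: 13.13
tcp_pos: [0.6608, 0.0081, 0.2205]
orientation: [0.001, 0.773, -0.634, -0.001]
wrist_force: [-0.3, 0.5, -0.2]
finger_gap: 0.0604
grip_force: 0.0
```

Run:
```python
from h import *
s=telemetry.get_state();print(s['tcp_pos'])
plan([.659,.009,.123],1.77-np.pi)
a=imaging.read_camera('side')[:,:,::-1].copy(); t=imaging.read_camera('top')[:,:,::-1].copy()
cv2.imwrite('pics/raw_s6.png',a);cv2.imwrite('pics/raw_t6.png',t)
v=np.hstack([a[130:280,180:280],t[140:290,190:290]]); cv2.imwrite('pics/v6.png',cv2.resize(v,None,fx=4,fy=4,interpolation=cv2.INTER_CUBIC))
```

```text
[0.66080711 0.00806265 0.22050605]
shift mm [-1.2  1.4 97.5] rotz(tool) -0.002
```

View pics/v6.png

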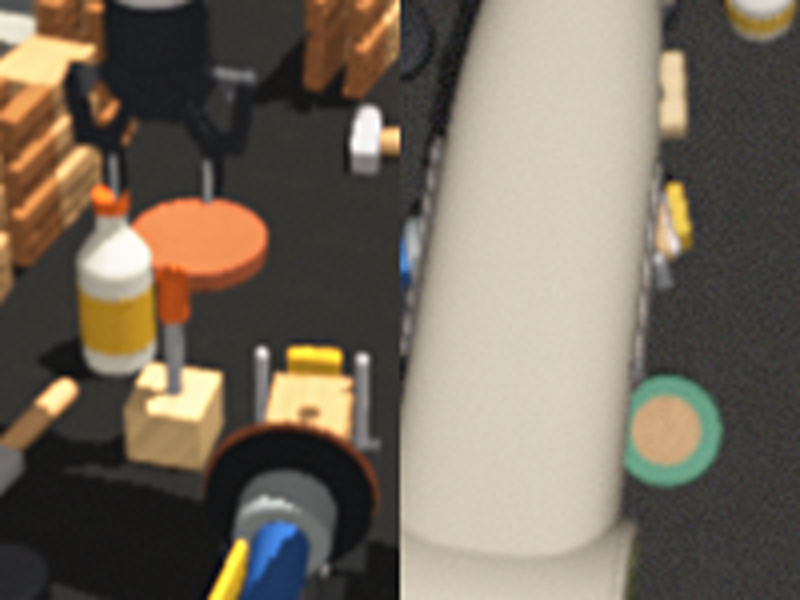

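The side half shows both blanks stacked, with the upper hole at (310,410). The pin handle's centre is at (173,293), below the open fingers.

Run:
```python
from h import *
K=lambda p:np.array([180,130])+np.array(p)/4.
print('tcp px',(proj('side',telemetry.get_state()['tcp_pos'])-[180,130])*4)
print('handle',onz('side',[K((173,293))],.142),'hole',onz('side',[K((310,411))],.075))
print('pred hole centre px if at socket',(proj('side',[.5419,.0345,.075])-[180,130])*4, 'handle pred',(proj('side',[.659,.009,.142])-[180,130])*4)
```

```text
tcp px [[165.55094042 204.80044823]]
handle [[0.65767543 0.00588449 0.142     ]] hole [[0.54135448 0.0308972  0.075     ]]
pred hole centre px if at socket [[307.86254461 413.65423138]] handle pred [[169.89220248 294.91127339]]
```

Emit:
step_arm(moves=[[[-1,2,20],[0,0,0],60],[[-1,2,45],[0,0,0],60],[[-1,2,70],[0,0,0],60],[[-1,2,88],[0,0,0],60],[[-1,2,97],[0,0,0],60],[[-1,2,97],[0,0,0],60],[[-1,2,97],[0,0,0],60]])

```text
clock: 13.82
tcp_pos: [0.6573, 0.01, 0.1262]
orientation: [-0.0, 0.774, -0.633, 0.0]
wrist_force: [0.2, 0.3, 1.5]
finger_gap: 0.0604
grip_force: 0.0
```

Emit:
step_arm(grip_force=60, moves=[[[0,0,0],[0,0,0],15],[[0,0,0],[0,0,0],15],[[0,0,0],[0,0,0],15],[[0,0,0],[0,0,0],15],[[0,0,0],[0,0,0],15],[[0,0,0],[0,0,0],15],[[0,0,0],[0,0,0],15]])

```text
clock: 14.4
tcp_pos: [0.6591, 0.0095, 0.127]
orientation: [-0.001, 0.774, -0.634, 0.001]
wrist_force: [0.1, 0.4, 6.3]
finger_gap: 0.0225
grip_force: 58.6
```

Emit:
step_arm(moves=[[[0,0,-10],[0,0,0],15],[[0,0,-25],[0,0,0],15],[[0,0,-45],[0,0,0],15],[[0,0,-70],[0,0,0],15],[[0,0,-95],[0,0,0],15],[[0,0,-120],[0,0,0],15],[[0,0,-120],[0,0,0],15]])

```text
clock: 14.98
tcp_pos: [0.6595, 0.0093, 0.2511]
orientation: [-0.002, 0.774, -0.633, 0.003]
wrist_force: [1.4, 0.3, -1.0]
finger_gap: 0.0225
grip_force: 59.6
```

Emit:
step_arm(moves=[[[-10,22,0],[0,0,0],15],[[-20,45,0],[0,0,0],15],[[-30,70,0],[0,0,0],15],[[-40,95,0],[0,0,0],15],[[-48,110,0],[0,0,0],15],[[-48,110,0],[0,0,0],15],[[-48,110,0],[0,0,0],15],[[-48,110,0],[0,0,0],15]])

```text
clock: 15.65
tcp_pos: [0.5408, 0.0348, 0.245]
orientation: [0.0, 0.774, -0.634, 0.0]
wrist_force: [-0.3, -0.4, -2.7]
finger_gap: 0.0223
grip_force: 59.8
```

Run:
```python
from h import *
s=telemetry.get_state();print(s['tcp_pos'],s['finger_gap'])
plan([.5419,.0345,.127],1.77-np.pi)
a=imaging.read_camera('side')[:,:,::-1].copy(); t=imaging.read_camera('top')[:,:,::-1].copy()
v=np.hstack([a[130:280,180:280],t[140:290,190:290]]); cv2.imwrite('pics/v7.png',cv2.resize(v,None,fx=4,fy=4,interpolation=cv2.INTER_CUBIC))
p=[.5419,.0345]; print((proj('side',[[*p,.242],[*p,.124],[*p,.075]])-[180,130])*4)
```

```text
[0.5407799  0.03478991 0.24500811] 0.022257447346990984
shift mm [  0.5  -1.  118. ] rotz(tool) -0.001
[[308.05491296 224.90017397]
 [307.89831142 360.73306163]
 [307.86254461 413.65423138]]
```

View pics/v7.png

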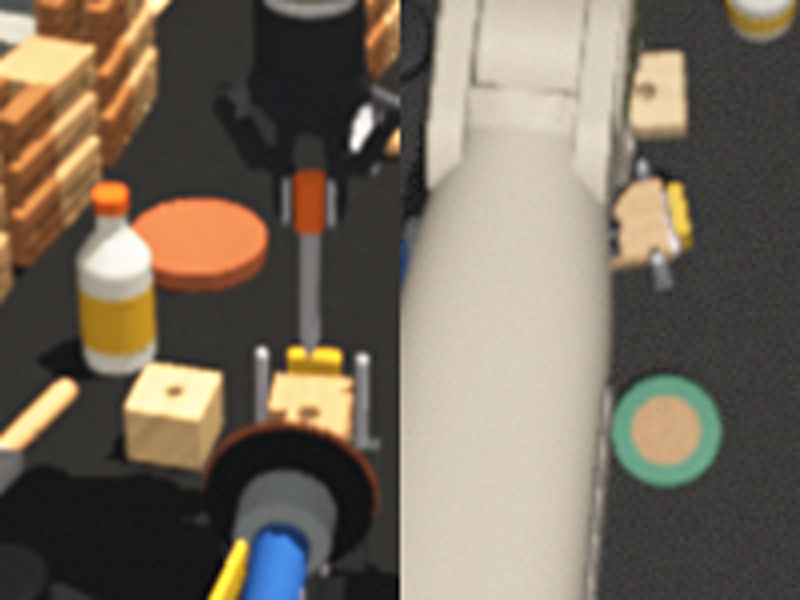

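The pin hangs upright, with its tip at (311,354) and column aligned with the blanks' hole at (310,411). Lowering in stages while watching the force.

Emit:
step_arm(moves=[[[0,-1,15],[0,0,0],15],[[0,-1,30],[0,0,0],15],[[0,-1,42],[0,0,0],15],[[0,-1,50],[0,0,0],15],[[0,-1,58],[0,0,0],15],[[0,-1,64],[0,0,0],15],[[0,-1,70],[0,0,0],15],[[0,-1,70],[0,0,0],15]])

```text
clock: 16.42
tcp_pos: [0.5411, 0.0351, 0.1741]
orientation: [0.0, 0.774, -0.634, -0.001]
wrist_force: [0.4, -0.6, -1.9]
finger_gap: 0.0225
grip_force: 59.8
```

Emit:
step_arm(moves=[[[0,0,5],[0,0,0],15],[[0,0,10],[0,0,0],15],[[0,0,15],[0,0,0],15],[[0,0,20],[0,0,0],15],[[0,0,24],[0,0,0],15],[[0,0,28],[0,0,0],15],[[0,0,28],[0,0,0],15]])

```text
clock: 17.0
tcp_pos: [0.5409, 0.0352, 0.1463]
orientation: [0.0, 0.774, -0.633, -0.001]
wrist_force: [0.1, -0.9, -2.7]
finger_gap: 0.0229
grip_force: 59.8
```

Emit:
step_arm(moves=[[[0,0,4],[0,0,0],15],[[0,0,8],[0,0,0],15],[[0,0,12],[0,0,0],15],[[0,0,16],[0,0,0],15],[[0,0,19],[0,0,0],15],[[0,0,19],[0,0,0],15]])

```text
clock: 17.5
tcp_pos: [0.5416, 0.0353, 0.1276]
orientation: [-0.0, 0.774, -0.633, -0.0]
wrist_force: [1.4, 1.0, -2.5]
finger_gap: 0.0227
grip_force: 59.7
```

Emit:
step_arm(moves=[[[0,0,1],[0,0,0],15],[[0,0,2],[0,0,0],15],[[0,0,3],[0,0,0],15],[[0,0,3],[0,0,0],15]])

```text
clock: 17.83
tcp_pos: [0.542, 0.0351, 0.1269]
orientation: [-0.001, 0.774, -0.633, 0.001]
wrist_force: [-1.8, 0.9, 7.4]
finger_gap: 0.0228
grip_force: 61.1
```

Emit:
step_arm(moves=[[[0,0,-1],[0,0,0],35],[[0,0,-1],[0,0,0],50],[[0,0,-1],[0,0,0],50],[[0,0,-30],[0,0,0],50],[[0,0,-70],[0,0,0],50],[[0,0,-105],[0,0,0],50],[[0,0,-105],[0,0,0],50]])

```text
clock: 18.42
tcp_pos: [0.5448, 0.0348, 0.2375]
orientation: [-0.003, 0.774, -0.633, 0.005]
wrist_force: [1.2, 0.5, 0.6]
finger_gap: 0.0505
grip_force: 0.0
```

Run:
```python
from h import *
np.set_printoptions(precision=4,suppress=True)
s0=np.array([.5419,.0345]);Y=np.array([-.198,.98]);X=np.array([.98,.198])
for n,box,z in(('top',(130,200,165,230),.14),('side',(200,260,265,310),.13)):
    im=cv2.imread(f'pics/raw_{n}0.png').astype(int); x0,y0,x1,y1=box; c=im[y0:y1,x0:x1]
    m=(c[:,:,2]>120)&(c[:,:,1]<70)&(c[:,:,0]<80); v,u=np.nonzero(m); print(n,m.sum(),u.min()+x0,u.max()+x0,v.min()+y0,v.max()+y0)
    for f in(np.min,np.max):
        p=onz(n,[[f(u)+x0,v.mean()+y0]] if n=='top' else [[u.mean()+x0,f(v)+y0]],z)[0]; print(p,'station Y,X',(p[:2]-s0)@Y,(p[:2]-s0)@X)
# yellow paddle top
im=cv2.imread('pics/raw_top0.png').astype(int); c=im[190:205,150:195]; m=(c[:,:,2]>150)&(c[:,:,0]<90)&(c[:,:,1]>120); v,u=np.nonzero(m)
for q in(u.min(),u.max()):
    vv=v[abs(u-q)<3].mean(); p=onz('top',[[q+150,vv+190]],.1)[0]; print('pad end',(p[:2]-s0)@Y,(p[:2]-s0)@X)
# disc/tape etc: pivot hypothesis check
for t in(.30,.31,.32,.33):
    tip=s0+Y*(t+.021); piv=s0+Y*t
    print(t,proj('top',[[*tip,.144],[*piv,.105]]),proj('side',[[*tip,.144],[*piv,.105]]))
s=telemetry.get_state(); print(s['tcp_pos'],s['joint_pos'])
```

```text
top 47 138 147 209 215
[0.4794 0.3582 0.14  ] station Y,X 0.3296026145800202 0.0028644466774449895
[0.4797 0.3297 0.14  ] station Y,X 0.3016485329499599 -0.002548352825241232
side 48 238 245 290 298
[0.4871 0.3324 0.13  ] station Y,X 0.30281920842878957 0.0053089088777156365
[0.4782 0.3588 0.13  ] station Y,X 0.33039712049764636 0.001737661454351819
pad end 0.2652851329353367 0.04010648982866263
pad end 0.17934329904123425 0.024636765304296673
0.3 [[140.541  212.1259]
 [150.0794 212.3591]] [[242.9285 291.1132]
 [244.2615 296.6282]]
0.31 [[137.4134 212.7292]
 [147.021  212.9485]] [[242.3998 294.0031]
 [243.7583 299.4601]]
0.32 [[134.2872 213.3323]
 [143.9637 213.5378]] [[241.8646 296.9297]
 [243.249  302.3267]]
0.33 [[131.1624 213.9353]
 [140.9075 214.127 ]] [[241.3227 299.8936]
 [242.7337 305.2285]]
[0.5448 0.0348 0.2375] [-0.0832  0.2455 -0.0302  1.2841 -0.0003 -1.8527]
```

Emit:
step_arm(moves=[[[-35,0,0],[0,0,0],0],[[-75,0,0],[0,0,0],0],[[-115,0,0],[0,0,0],0],[[-155,0,0],[0,0,0],0],[[-195,0,0],[0,0,0],0],[[-235,0,0],[0,0,0],0],[[-275,0,0],[0,0,0],0],[[-315,0,0],[0,0,0],0]])

```text
clock: 19.08
tcp_pos: [0.4786, 0.3457, 0.2301]
orientation: [0.0, 0.774, -0.633, 0.0]
wrist_force: [1.8, -0.6, 0.3]
finger_gap: -0.0001
grip_force: 0.0
```

Emit:
step_arm(moves=[[[-30,0,0],[0,0,0],0],[[-42,0,0],[0,0,0],0],[[-42,0,0],[0,0,0],0],[[-42,0,0],[0,0,0],0]])

```text
clock: 19.42
tcp_pos: [0.4708, 0.3851, 0.2297]
orientation: [0.001, 0.774, -0.633, 0.0]
wrist_force: [0.5, -1.1, -0.4]
finger_gap: 0.0001
grip_force: 0.0
```

Run:
```python
from h import *
s=telemetry.get_state(); print(s['tcp_pos'],s['joint_pos'],yawtool())
plan([.4712,.3844,.128],1.77-np.pi)
a=imaging.read_camera('side')[:,:,::-1].copy(); b=imaging.read_camera('top')[:,:,::-1].copy()
v=np.hstack([a[190:340,190:290],b[140:290,120:270]]); cv2.imwrite('pics/v8.png',cv2.resize(v,None,fx=3.2,fy=3.2,interpolation=cv2.INTER_CUBIC))
```

```text
[0.47076567 0.38510615 0.2297308 ] [ 5.54134538e-01  3.80443256e-01  1.38340684e-01  1.32973455e+00
 -8.09642030e-04 -1.21666620e+00] -1.3707911000657829
shift mm [  0.7  -0.4 101.7] rotz(tool) 0.001
```

View pics/v8.png

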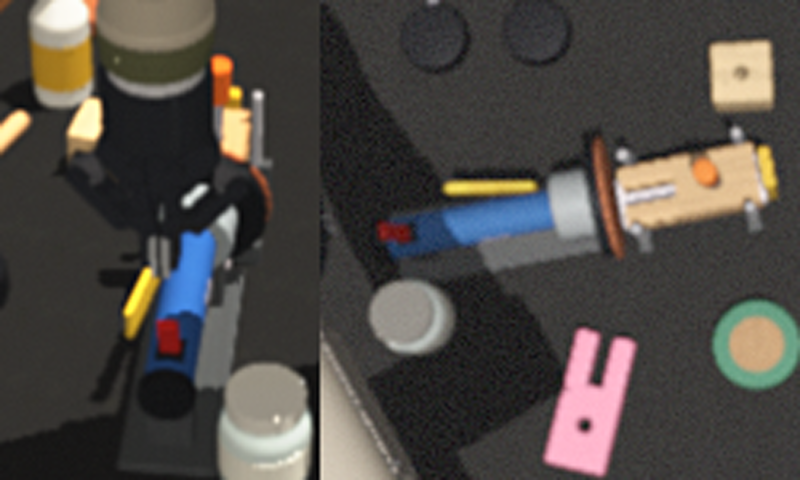

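The top half shows the blanks square in the jig with the pin's handle at (706,172). The paddle is released at (490,187) and the lever leans back at (395,232). The gripper is just left of the crop, behind the lever. Lowering behind it and pushing.

Emit:
step_arm(moves=[[[0,0,30],[0,0,0],0],[[0,0,65],[0,0,0],0],[[0,0,90],[0,0,0],0],[[0,0,101],[0,0,0],0],[[0,0,101],[0,0,0],0]])

```text
clock: 19.93
tcp_pos: [0.4698, 0.3825, 0.1264]
orientation: [0.003, 0.773, -0.634, -0.001]
wrist_force: [-0.2, -0.5, 0.5]
finger_gap: 0.0002
grip_force: 0.0
```

Emit:
step_arm(moves=[[[6,0,0],[0,0,0],0],[[12,0,0],[0,0,0],0],[[18,0,0],[0,0,0],0],[[24,0,0],[0,0,0],0],[[30,0,0],[0,0,0],0],[[36,0,0],[0,0,0],0],[[42,0,0],[0,0,0],0],[[42,0,0],[0,0,0],0]])

```text
clock: 20.6
tcp_pos: [0.4798, 0.3428, 0.1295]
orientation: [-0.0, 0.773, -0.634, 0.0]
wrist_force: [-0.2, -0.3, -0.2]
finger_gap: -0.0
grip_force: 0.1
```

Run:
```python
from h import *
s=telemetry.get_state(); print(s['tcp_pos'],s['wrist_force'], (s['tcp_pos'][:2]-[.5419,.0345])@[-.198,.98])
b=imaging.read_camera('side'); c=b[270:310,225:265].astype(int); m=(c[:,:,0]>90)&(c[:,:,1]<70)&(c[:,:,2]<80); v,u=np.nonzero(m); print(m.sum(),v.min()+270 if m.any() else 0,v.max()+270 if m.any() else 0)
```

```text
[0.47978652 0.34278816 0.12954823] [-0.23453548 -0.25721194 -0.15706367] 0.3144208616602601
33 294 299
```

Emit:
step_arm(moves=[[[4,0,0],[0,0,0],0],[[8,0,0],[0,0,0],0],[[11,0,0],[0,0,0],0],[[14,0,0],[0,0,0],0],[[14,0,0],[0,0,0],0]])

```text
clock: 21.07
tcp_pos: [0.48, 0.3389, 0.1291]
orientation: [-0.006, 0.776, -0.631, -0.008]
wrist_force: [-6.4, 29.1, -5.9]
finger_gap: -0.0001
grip_force: 11.9
```

Run:
```python
from h import *
s=telemetry.get_state(); print(s['tcp_pos'],s['wrist_force'], (s['tcp_pos'][:2]-[.5419,.0345])@[-.198,.98])
b=imaging.read_camera('side')[:,:,::-1].copy(); t=imaging.read_camera('top')[:,:,::-1].copy()
v=np.hstack([b[230:330,200:300],t[150:250,100:200]]); cv2.imwrite('pics/v9.png',cv2.resize(v,None,fx=4,fy=4,interpolation=cv2.INTER_CUBIC))
```

```text
[0.4799923  0.33886012 0.12908205] [-6.41307129 29.09135145 -5.85612457] 0.3105306447304475
```

View pics/v9.png

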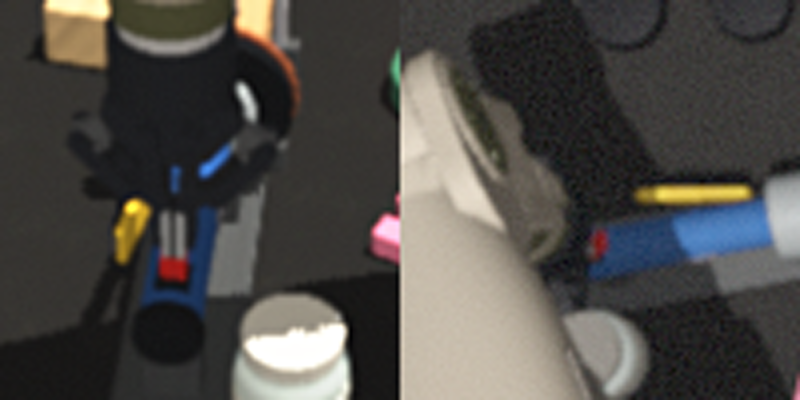

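Red has moved forward to (600,243) in the top half, and 29 N at the expected end position means the stop is reached. Backing off, lifting and verifying.

Emit:
step_arm(moves=[[[-12,0,0],[0,0,0],0],[[-30,0,0],[0,0,0],0],[[-30,0,-40],[0,0,0],0],[[-30,0,-80],[0,0,0],0],[[-30,0,-100],[0,0,0],0],[[-30,0,-100],[0,0,0],0]])

```text
clock: 21.67
tcp_pos: [0.4782, 0.3607, 0.2347]
orientation: [-0.004, 0.774, -0.633, 0.002]
wrist_force: [0.5, 0.7, -0.0]
finger_gap: 0.0
grip_force: 0.0
```

Run:
```python
from h import *
s0=np.array([.5419,.0345]);Y=np.array([-.198,.98]);X=np.array([.98,.198])
t=imaging.read_camera('top').astype(int); c=t[200:230,130:180]; m=(c[:,:,0]>80)&(c[:,:,1]<50)&(c[:,:,2]<60); v,u=np.nonzero(m); print(m.sum(),u.min()+130,u.max()+130,v.mean()+200)
for a in(.4,.45,.5):
    tip=s0+Y*(.305-.044*np.sin(a)); print(a,proj('top',[[*tip,.105+.044*np.cos(a)],[*(s0+Y*.305),.105]]))
s=telemetry.get_state(); print(s['tcp_pos'])
B=s0+Y*.230+X*.004; print(B); plan([*B,.2],1.77-np.pi)
```

```text
27 146 150 211.1851851851852
0.4 [[150.7970037  210.06556321]
 [148.55006875 212.65380016]]
0.45 [[151.49357728 209.98072158]
 [148.55006875 212.65380016]]
0.5 [[152.18185829 209.90281535]
 [148.55006875 212.65380016]]
[0.47744512 0.36017684 0.23198873]
[0.50028  0.260692]
shift mm [102.1  -2.6  31.9] rotz(tool) -0.0
```

Run:
```python
from h import *
s0=np.array([.5419,.0345]);Y=np.array([-.198,.98]);X=np.array([.98,.198])
t=imaging.read_camera('top').astype(int); r=(t[:,:,0]-t[:,:,1:].max(2))[204:218,134:158]; print(r)
o=cv2.imread('pics/raw_top0.png')[:,:,::-1].astype(int); r=(o[:,:,0]-o[:,:,1:].max(2))[204:218,134:158]; print(r)
t=imaging.read_camera('side').astype(int); r=(t[:,:,0]-t[:,:,1:].max(2))[276:304,236:250]; print(r)
o=cv2.imread('pics/raw_side0.png')[:,:,::-1].astype(int); r=(o[:,:,0]-o[:,:,1:].max(2))[284:304,236:250]; print(r)
def box(a,pv):
    L=[];
    for l in(0,.044):
        for h in(-.004,.004):
            for x in(-.008,.008):
                y=l*np.sin(a)+h*np.cos(a); z=l*np.cos(a)-h*np.sin(a); L.append([*(s0+Y*(pv+y)+X*x),.105+z])
    return L
for pv in(.300,.305):
  for a in(.5,.25,0,-.25,-.5):
    for n in('top','side'):
        q=proj(n,box(a,pv)); print(pv,a,n,q.min(0).round(1),q.max(0).round(1))
```

```text
[[ 11  -4  -1   0   4   1  -2   1   2   2  -7   0   3   0  -3  -4   5   1
    0  -1  -4  -3  -3  -3]
 [ -8   0  -8   0  -3   6   1  -5  -1  -2  -2   1  -1   3  -1  -1  -6  -8
   -3 -11 -11 -13 -12 -22]
 [ -1   3  -3   1   0  -6   0  -2  -1   2   1  -4  -3 -12  -2   1  -4 -16
  -29 -28 -31 -38 -46 -40]
 [ -3   2   0   2  -5   1  -4  -2  -6  -5  -9 -24 -29 -27  -8  22  22 -12
  -55 -64 -56 -52 -57 -55]
 [  0  -3  -2   4   0   3  -9 -23 -26 -27 -36 -36 -40 -21  13  57  59  11
  -51 -64 -62 -61 -59 -65]
 [  2   3  -1   0  -3  -1 -25 -45 -50 -43 -40 -32  -6  26  54  88  79  29
  -40 -68 -67 -66 -64 -67]
 [ -2  -9   1  -5  -1  -5 -38 -57 -56 -33 -11  22  63  73  84  89  88  38
  -40 -64 -69 -68 -58 -63]
 [  1   2  -2   1  -2 -14 -45 -60 -57 -36   2  43  82  95  87  91  87  38
  -35 -68 -65 -69 -62 -64]
 [ -1   5  -2   1  -1  -1 -38 -65 -63 -36  -5  41  73  85  88  83  63  16
  -46 -62 -63 -64 -62 -64]
 [ -5   3  -3  -2  -7 -15 -37 -64 -67 -47 -12  32  66  79  77  65  21 -32
  -66 -68 -61 -64 -63 -65]
 [ -1   1  -7  -5  -3  -1 -39 -63 -66 -51 -11  18  53  71  57  33 -15 -59
  -68 -66 -59 -6
[... 5709 characters left out ...]
240.  285.5] [247.6 298.2]
0.3 0 top [145.1 207.9] [151.7 215. ]
0.3 0 side [240.5 282.3] [247.6 298. ]
0.3 -0.25 top [148.4 207.4] [151.9 215. ]
0.3 -0.25 side [240.9 280.1] [248.  297.7]
0.3 -0.5 top [148.5 207. ] [155.4 214.9]
0.3 -0.5 side [240.9 278.8] [248.5 297.3]
0.305 0.5 top [137.6 209.7] [149.9 215.4]
0.305 0.5 side [239.2 290.9] [247.4 299.8]
0.305 0.25 top [140.3 208.9] [150.1 215.4]
0.305 0.25 side [239.7 286.9] [247.4 299.7]
0.305 0 top [143.5 208.2] [150.2 215.3]
0.305 0 side [240.3 283.7] [247.4 299.4]
0.305 -0.25 top [146.9 207.7] [150.4 215.3]
0.305 -0.25 side [240.6 281.4] [247.7 299.1]
0.305 -0.5 top [146.9 207.3] [153.8 215.2]
0.305 -0.5 side [240.6 280.2] [248.2 298.7]
```

```bash
cat > fit.py <<'E'
from h import *
from scipy.optimize import minimize
s0=np.array([.5419,.0345]);Y=np.array([-.198,.98]);X=np.array([.98,.198])
W={'top':(130,200,164,222),'side':(230,276,258,306)}
def obs(im,n):
    x0,y0,x1,y1=W[n]; c=im[y0:y1,x0:x1].astype(int); r=c[:,:,0]-c[:,:,1:].max(2); return np.clip(r/60.,0,1)
def model(a,n,du,dv):
    x0,y0,x1,y1=W[n]; P=[]
    for l in(0,.044):
        for h in(-.004,.004):
            for x in(-.008,.008):
                P.append([*(s0+Y*(.305+l*np.sin(a)+h*np.cos(a))+X*x),.105+l*np.cos(a)-h*np.sin(a)])
    q=proj(n,P)+[du,dv]; S=16
    m=np.zeros(((y1-y0)*S,(x1-x0)*S),np.uint8)
    cv2.fillConvexPoly(m,cv2.convexHull(((q-[x0,y0]+.5)*S).astype(np.int32)),255)
    return cv2.resize(cv2.GaussianBlur(m,(0,0),S*.6),(x1-x0,y1-y0),interpolation=cv2.INTER_AREA)/255.
def run(new):
    for n in W:
        old=obs(cv2.imread(f'pics/raw_{n}0.png')[:,:,::-1],n); g=[(d,e) for d in np.arange(-3,3.1,.5) for e in np.arange(-3,3.1,.5)]
        c=[((model(.5,n,*k)-old)**2).sum() for k in g]; k=g[int(np.argmin(c))]; nw=obs(new[n],n)
        print(n,k,min(c).round(2),[(a,((model(a,n,*k)-nw)**2).sum().round(2)) for a in np.round(np.arange(.5,-.61,-.1),2)])
E
python3 - <<'E'
from fit import *
run({n:imaging.read_camera(n) for n in W})
E
```

```text
top (np.float64(-1.5), np.float64(-0.5)) 5.9 [(np.float64(0.5), np.float64(53.12)), (np.float64(0.4), np.float64(48.6)), (np.float64(0.3), np.float64(43.54)), (np.float64(0.2), np.float64(37.71)), (np.float64(0.1), np.float64(31.83)), (np.float64(0.0), np.float64(25.7)), (np.float64(-0.1), np.float64(19.66)), (np.float64(-0.2), np.float64(16.99)), (np.float64(-0.3), np.float64(10.59)), (np.float64(-0.4), np.float64(4.49)), (np.float64(-0.5), np.float64(6.39)), (np.float64(-0.6), np.float64(13.23))]
side (np.float64(-1.0), np.float64(-0.5)) 52.86 [(np.float64(0.5), np.float64(99.19)), (np.float64(0.4), np.float64(88.3)), (np.float64(0.3), np.float64(78.41)), (np.float64(0.2), np.float64(69.32)), (np.float64(0.1), np.float64(61.32)), (np.float64(0.0), np.float64(54.01)), (np.float64(-0.1), np.float64(49.33)), (np.float64(-0.2), np.float64(49.01)), (np.float64(-0.3), np.float64(52.61)), (np.float64(-0.4), np.float64(56.54)), (np.float64(-0.5), np.float64(60.27)), (np.float64(-0.6), np.float64(63.16))]
```

The top-view fit puts the lever at about -0.44 to -0.5 rad, and it was rigid under 29 N, so it's at the forward stop. Now the squeeze.

Emit:
step_arm(moves=[[[30,-1,0],[0,0,0],85],[[65,-2,0],[0,0,0],85],[[96,-3,0],[0,0,0],85],[[96,-3,0],[0,0,0],85],[[96,-3,0],[0,0,0],85]])

```text
clock: 22.33
tcp_pos: [0.4977, 0.2644, 0.2279]
orientation: [0.001, 0.773, -0.635, -0.001]
wrist_force: [-0.3, 0.2, -0.3]
finger_gap: 0.0605
grip_force: 0.0
```

Emit:
step_arm(moves=[[[0,0,30],[0,0,0],85],[[0,0,65],[0,0,0],85],[[0,0,100],[0,0,0],85],[[0,0,100],[0,0,0],85]])

```text
clock: 22.67
tcp_pos: [0.4925, 0.2651, 0.1217]
orientation: [0.006, 0.774, -0.633, -0.003]
wrist_force: [-1.1, -0.6, -0.3]
finger_gap: 0.0849
grip_force: 0.0
```

Run:
```python
from h import *
print(telemetry.get_state()['tcp_pos'],telemetry.get_state()['finger_gap']); plan([.4991,.2666,.07],1.77-np.pi)
```

```text
[0.49251162 0.26510261 0.12165324] 0.08488638441668094
shift mm [-0.3 -7.4 51.6] rotz(tool) 0.001
```

Emit:
step_arm(moves=[[[-2,-2,0],[0,0,0],85],[[-2,-2,0],[0,0,0],85],[[-2,-2,0],[0,0,0],85],[[-2,-2,0],[0,0,0],85]])

```text
clock: 23.0
tcp_pos: [0.5012, 0.2694, 0.1316]
orientation: [-0.002, 0.774, -0.633, 0.001]
wrist_force: [0.4, -1.0, 0.1]
finger_gap: 0.0848
grip_force: 0.0
```

Run:
```python
from h import *
print(telemetry.get_state()['tcp_pos'],telemetry.get_state()['finger_gap']); plan([.4991,.2666,.07],1.77-np.pi)
```

```text
[0.50118926 0.26937694 0.13161964] 0.08482191987809726
shift mm [ 2.3  2.8 61.6] rotz(tool) 0.0
```

Emit:
step_arm(moves=[[[2,2,12],[0,0,0],85],[[2,2,25],[0,0,0],85],[[2,2,40],[0,0,0],85],[[2,2,52],[0,0,0],85],[[2,2,60],[0,0,0],85],[[2,2,60],[0,0,0],85],[[2,2,60],[0,0,0],85]])

```text
clock: 23.58
tcp_pos: [0.4984, 0.2662, 0.0699]
orientation: [-0.0, 0.774, -0.634, 0.0]
wrist_force: [0.6, 0.5, 1.0]
finger_gap: 0.0849
grip_force: 0.0
```

Emit:
step_arm(grip_force=30, moves=[[[0,0,0],[0,0,0],70],[[0,0,0],[0,0,0],60],[[0,0,0],[0,0,0],50],[[0,0,0],[0,0,0],40],[[0,0,0],[0,0,0],40],[[0,0,0],[0,0,0],40],[[0,0,0],[0,0,0],40],[[0,0,0],[0,0,0],40]])

```text
clock: 24.25
tcp_pos: [0.4999, 0.2669, 0.0717]
orientation: [-0.002, 0.774, -0.633, 0.001]
wrist_force: [0.5, 0.8, 9.9]
finger_gap: 0.046
grip_force: 32.1
```

Emit:
step_arm(moves=[[[0,0,0],[0,0,0],40],[[0,0,0],[0,0,0],40],[[0,0,0],[0,0,0],40],[[0,0,0],[0,0,0],40],[[0,0,0],[0,0,0],40],[[0,0,0],[0,0,0],40],[[0,0,0],[0,0,0],40],[[0,0,0],[0,0,0],40]])

```text
clock: 24.92
tcp_pos: [0.4999, 0.2669, 0.0717]
orientation: [-0.002, 0.774, -0.633, 0.001]
wrist_force: [0.3, 0.7, 9.4]
finger_gap: 0.0458
grip_force: 32.1
```

Emit:
step_arm(moves=[[[0,0,0],[0,0,0],40],[[0,0,0],[0,0,0],40],[[0,0,0],[0,0,0],40],[[0,0,0],[0,0,0],40],[[0,0,0],[0,0,0],40],[[0,0,0],[0,0,0],40],[[0,0,0],[0,0,0],40],[[0,0,0],[0,0,0],40]])

```text
clock: 25.58
tcp_pos: [0.4999, 0.2669, 0.0717]
orientation: [-0.002, 0.774, -0.633, 0.001]
wrist_force: [0.3, 0.6, 8.7]
finger_gap: 0.0461
grip_force: 32.1
```

Emit:
step_arm(moves=[[[0,0,0],[0,0,0],40],[[0,0,0],[0,0,0],40],[[0,0,0],[0,0,0],40],[[0,0,0],[0,0,0],40],[[0,0,0],[0,0,0],40],[[0,0,0],[0,0,0],40],[[0,0,0],[0,0,0],40],[[0,0,0],[0,0,0],40]])

```text
clock: 26.25
tcp_pos: [0.4999, 0.2669, 0.0717]
orientation: [-0.002, 0.774, -0.633, 0.001]
wrist_force: [0.6, 0.3, 8.4]
finger_gap: 0.0458
grip_force: 32.1
```

Emit:
step_arm(moves=[[[0,0,0],[0,0,0],60],[[0,0,0],[0,0,0],85],[[0,0,0],[0,0,0],85],[[0,0,0],[0,0,0],85],[[0,0,0],[0,0,0],85],[[0,0,0],[0,0,0],85]])

```text
clock: 26.75
tcp_pos: [0.4972, 0.2659, 0.0688]
orientation: [0.001, 0.774, -0.633, -0.0]
wrist_force: [0.1, -0.2, -1.1]
finger_gap: 0.0852
grip_force: 0.0
```

Emit:
step_arm(moves=[[[0,0,-25],[0,0,0],85],[[0,0,-60],[0,0,0],85],[[0,0,-100],[0,0,0],85],[[0,0,-140],[0,0,0],85],[[0,0,-165],[0,0,0],85],[[0,0,-165],[0,0,0],85],[[0,0,-165],[0,0,0],85]])

```text
clock: 27.33
tcp_pos: [0.4989, 0.2665, 0.2361]
orientation: [-0.002, 0.774, -0.633, 0.001]
wrist_force: [0.3, 0.4, -0.4]
finger_gap: 0.0847
grip_force: 0.0
```

Run:
```python
from fit import *
print(telemetry.get_state()['tcp_pos']); plan([.542,.035,.235],1.77-np.pi)
run({n:imaging.read_camera(n) for n in W})
```

```text
[0.49888632 0.26650018 0.23612077]
shift mm [235.5   3.5   1. ] rotz(tool) -0.0
top (np.float64(-1.5), np.float64(-0.5)) 5.9 [(np.float64(0.5), np.float64(43.13)), (np.float64(0.4), np.float64(40.87)), (np.float64(0.3), np.float64(38.26)), (np.float64(0.2), np.float64(35.26)), (np.float64(0.1), np.float64(32.22)), (np.float64(0.0), np.float64(28.73)), (np.float64(-0.1), np.float64(24.76)), (np.float64(-0.2), np.float64(20.56)), (np.float64(-0.3), np.float64(24.26)), (np.float64(-0.4), np.float64(29.62)), (np.float64(-0.5), np.float64(35.31)), (np.float64(-0.6), np.float64(40.83))]
side (np.float64(-1.0), np.float64(-0.5)) 52.86 [(np.float64(0.5), np.float64(91.84)), (np.float64(0.4), np.float64(80.95)), (np.float64(0.3), np.float64(71.09)), (np.float64(0.2), np.float64(61.76)), (np.float64(0.1), np.float64(53.2)), (np.float64(0.0), np.float64(45.41)), (np.float64(-0.1), np.float64(39.68)), (np.float64(-0.2), np.float64(37.32)), (np.float64(-0.3), np.float64(39.99)), (np.float64(-0.4), np.float64(43.9)), (np.float64(-0.5), np.float64(47.69)), (np.float64(-0.6), np.float64(50.73))]
```

Emit:
step_arm(moves=[[[35,0,0],[0,0,0],70],[[75,1,0],[0,0,0],60],[[115,2,0],[0,0,0],60],[[155,2,0],[0,0,0],60],[[195,3,0],[0,0,0],60],[[225,4,0],[0,0,0],60],[[236,4,0],[0,0,0],60],[[236,4,0],[0,0,0],60]])

```text
clock: 28.1
tcp_pos: [0.5402, 0.0315, 0.2322]
orientation: [0.001, 0.772, -0.635, -0.001]
wrist_force: [1.2, 0.2, 0.4]
finger_gap: 0.0601
grip_force: 0.0
```

Emit:
step_arm(moves=[[[0,0,0],[0,0,0],60],[[0,0,0],[0,0,0],60]])

```text
clock: 28.27
tcp_pos: [0.54, 0.035, 0.2333]
orientation: [0.0, 0.774, -0.633, -0.001]
wrist_force: [-0.1, -0.6, -0.1]
finger_gap: 0.0605
grip_force: 0.0
```

Run:
```python
from fit import *
print(telemetry.get_state()['tcp_pos']); plan([.542,.0351,.126],1.77-np.pi)
run({n:imaging.read_camera(n) for n in W})
```

```text
[0.53997487 0.03496038 0.23331192]
shift mm [  0.4  -2.2 107.3] rotz(tool) 0.0
top (np.float64(-1.5), np.float64(-0.5)) 5.9 [(np.float64(0.5), np.float64(58.74)), (np.float64(0.4), np.float64(54.22)), (np.float64(0.3), np.float64(49.14)), (np.float64(0.2), np.float64(43.28)), (np.float64(0.1), np.float64(37.33)), (np.float64(0.0), np.float64(31.15)), (np.float64(-0.1), np.float64(25.19)), (np.float64(-0.2), np.float64(23.42)), (np.float64(-0.3), np.float64(15.99)), (np.float64(-0.4), np.float64(7.98)), (np.float64(-0.5), np.float64(7.41)), (np.float64(-0.6), np.float64(14.93))]
side (np.float64(-1.0), np.float64(-0.5)) 52.86 [(np.float64(0.5), np.float64(105.65)), (np.float64(0.4), np.float64(95.35)), (np.float64(0.3), np.float64(85.61)), (np.float64(0.2), np.float64(76.13)), (np.float64(0.1), np.float64(67.32)), (np.float64(0.0), np.float64(59.2)), (np.float64(-0.1), np.float64(52.96)), (np.float64(-0.2), np.float64(49.91)), (np.float64(-0.3), np.float64(51.99)), (np.float64(-0.4), np.float64(55.92)), (np.float64(-0.5), np.float64(60.0)), (np.float64(-0.6), np.float64(63.55))]
```

The lever fits about -0.46 rad, so it's fully forward. Fetching the pin.

Emit:
step_arm(moves=[[[0,-2,25],[0,0,0],60],[[0,-2,55],[0,0,0],60],[[0,-2,80],[0,0,0],60],[[0,-2,98],[0,0,0],60],[[0,-2,107],[0,0,0],60],[[0,-2,107],[0,0,0],60],[[0,-2,107],[0,0,0],60]])

```text
clock: 28.95
tcp_pos: [0.5427, 0.0351, 0.1276]
orientation: [0.0, 0.774, -0.633, -0.0]
wrist_force: [1.5, 0.3, 0.8]
finger_gap: 0.0601
grip_force: 0.0
```

Emit:
step_arm(grip_force=60, moves=[[[0,0,0],[0,0,0],15],[[0,0,0],[0,0,0],15],[[0,0,0],[0,0,0],15],[[0,0,0],[0,0,0],15],[[0,0,0],[0,0,0],15],[[0,0,0],[0,0,0],15],[[0,0,0],[0,0,0],15]])

```text
clock: 29.53
tcp_pos: [0.5435, 0.0342, 0.1287]
orientation: [-0.001, 0.774, -0.634, 0.001]
wrist_force: [-0.9, -0.3, 5.3]
finger_gap: 0.0225
grip_force: 58.5
```

Emit:
step_arm(moves=[[[0,0,-5],[0,0,0],15],[[0,0,-12],[0,0,0],15],[[0,0,-22],[0,0,0],15],[[0,0,-35],[0,0,0],15],[[0,0,-55],[0,0,0],15],[[0,0,-80],[0,0,0],15],[[0,0,-105],[0,0,0],15],[[0,0,-118],[0,0,0],15]])

```text
clock: 30.2
tcp_pos: [0.5434, 0.0342, 0.249]
orientation: [-0.001, 0.774, -0.634, 0.002]
wrist_force: [1.2, -0.4, -1.7]
finger_gap: 0.0224
grip_force: 59.1
```

Run:
```python
from h import *
s=telemetry.get_state();print(s['tcp_pos'],s['finger_gap'],s['wrist_force']); plan([.659,.0095,.127],1.77-np.pi)
```

```text
[0.54339688 0.03422211 0.24904152] 0.022410627007566807 [ 1.21196776 -0.44350295 -1.72972457]
shift mm [  46.9 -108.   122.5] rotz(tool) -0.001
```

Emit:
step_arm(moves=[[[10,-22,0],[0,0,0],15],[[20,-45,0],[0,0,0],15],[[30,-70,0],[0,0,0],15],[[40,-95,0],[0,0,0],15],[[48,-108,0],[0,0,0],15],[[48,-108,0],[0,0,0],15],[[48,-108,0],[0,0,0],15],[[48,-108,0],[0,0,0],15]])

```text
clock: 30.87
tcp_pos: [0.657, 0.0088, 0.2453]
orientation: [0.0, 0.774, -0.633, -0.001]
wrist_force: [0.5, 0.3, -2.1]
finger_gap: 0.0225
grip_force: 59.4
```

Run:
```python
from h import *
s=telemetry.get_state();print(s['tcp_pos'],s['finger_gap'],s['wrist_force']); plan([.6592,.0084,.129],1.77-np.pi)
a=imaging.read_camera('side')[:,:,::-1].copy(); t=imaging.read_camera('top')[:,:,::-1].copy()
v=np.hstack([a[130:280,180:280],t[140:290,190:290]]); cv2.imwrite('pics/v10.png',cv2.resize(v,None,fx=4,fy=4,interpolation=cv2.INTER_CUBIC))
```

```text
[0.65704166 0.00879822 0.24534232] 0.02248174702055834 [ 0.46403401  0.30932597 -2.11735087]
shift mm [  0.9  -2.2 116.3] rotz(tool) -0.0
```

View pics/v10.png

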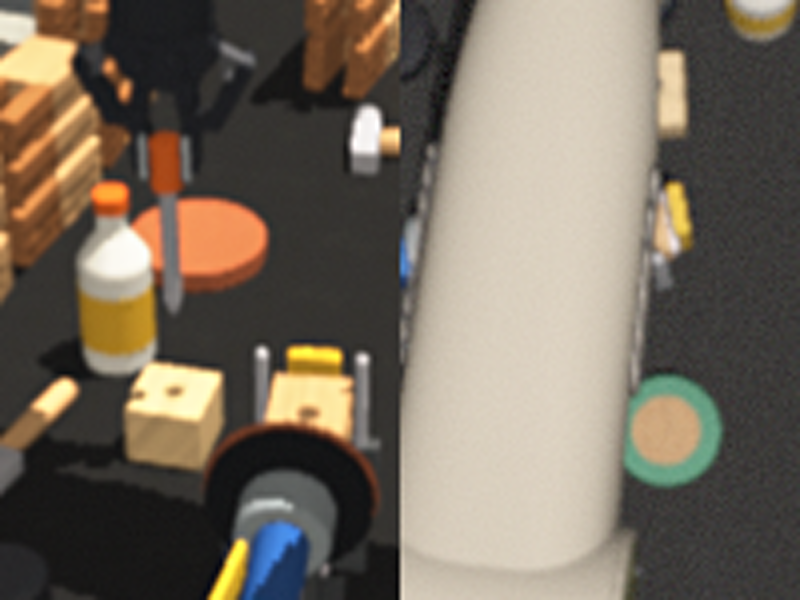

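The pin hangs above the stand hole, with its tip at (172,312) and the hole at (174,391). The blanks are still stacked. Lowering.

Emit:
step_arm(moves=[[[0.5,-2,0],[0,0,0],15],[[0.5,-2,20],[0,0,0],15],[[0.5,-2,40],[0,0,0],15],[[0.5,-2,55],[0,0,0],15],[[0.5,-2,66],[0,0,0],15],[[0.5,-2,72],[0,0,0],15],[[0.5,-2,72],[0,0,0],15],[[0.5,-2,72],[0,0,0],15]])

```text
clock: 31.63
tcp_pos: [0.6601, 0.0086, 0.1739]
orientation: [-0.0, 0.774, -0.633, 0.0]
wrist_force: [0.5, -0.6, -2.1]
finger_gap: 0.0224
grip_force: 59.6
```

Emit:
step_arm(moves=[[[0,0,4],[0,0,0],15],[[0,0,8],[0,0,0],15],[[0,0,12],[0,0,0],15],[[0,0,16],[0,0,0],15],[[0,0,20],[0,0,0],15],[[0,0,20],[0,0,0],15]])

```text
clock: 32.13
tcp_pos: [0.6597, 0.0085, 0.1521]
orientation: [0.0, 0.774, -0.633, -0.001]
wrist_force: [0.6, -0.7, -2.3]
finger_gap: 0.0223
grip_force: 59.5
```

Emit:
step_arm(moves=[[[0,0,5],[0,0,0],15],[[0,0,10],[0,0,0],15],[[0,0,15],[0,0,0],15],[[0,0,20],[0,0,0],15],[[0,0,23],[0,0,0],15],[[0,0,25],[0,0,0],15],[[0,0,25],[0,0,0],15]])

```text
clock: 32.72
tcp_pos: [0.6602, 0.0084, 0.1289]
orientation: [-0.0, 0.774, -0.634, 0.0]
wrist_force: [-0.8, -1.2, 1.8]
finger_gap: 0.0225
grip_force: 59.9
```

Emit:
step_arm(moves=[[[0,0,1],[0,0,0],15],[[0,0,1],[0,0,0],15]])

```text
clock: 32.88
tcp_pos: [0.6603, 0.0084, 0.1287]
orientation: [-0.0, 0.774, -0.633, 0.001]
wrist_force: [-2.5, -0.3, 6.7]
finger_gap: 0.023
grip_force: 60.8
```

Emit:
step_arm(moves=[[[0,0,0],[0,0,0],35],[[0,0,0],[0,0,0],50],[[0,0,0],[0,0,0],50],[[0,0,-30],[0,0,0],50],[[0,0,-70],[0,0,0],50],[[0,0,-105],[0,0,0],50],[[0,0,-120],[0,0,0],50]])

```text
clock: 33.47
tcp_pos: [0.6616, 0.0085, 0.2526]
orientation: [-0.002, 0.774, -0.633, 0.003]
wrist_force: [-0.1, 0.1, 0.8]
finger_gap: 0.0503
grip_force: 0.0
```

Emit:
step_arm(moves=[[[40,0,0],[0,0,0],50],[[80,20,0],[0,0,0],50],[[120,40,0],[0,0,0],50],[[160,60,0],[0,0,0],50],[[200,80,0],[0,0,0],50],[[220,90,0],[0,0,0],50],[[220,90,0],[0,0,0],50],[[220,90,0],[0,0,0],50]])

```text
clock: 34.13
tcp_pos: [0.6146, -0.2271, 0.2469]
orientation: [-0.0, 0.772, -0.635, -0.0]
wrist_force: [-0.4, 0.7, -0.4]
finger_gap: 0.0503
grip_force: 0.0
```

Run:
```python
from h import *
s=telemetry.get_state();print(s['tcp_pos'],s['wrist_force'])
for n in('top','side'):
    a=imaging.read_camera(n)[:,:,::-1].astype(int); o=cv2.imread(f'pics/raw_{n}0.png').astype(int)
    def orange(im):
        m=(im[:,:,2]>180)&(im[:,:,1]<130)&(im[:,:,0]<60); m=m.astype(np.uint8)
        c=cv2.connectedComponentsWithStats(m); return [(c[3][i].round(1),c[2][i,4]) for i in range(1,c[0]) if c[2][i,4]>15]
    print(n,'now',orange(a),'start',orange(o))
t=imaging.read_camera('top').astype(int)
# hole of upper blank: dark spot near expected
p=proj('top',[.5419,.0345,.075])[0]; print(p); u,v=p.round().astype(int); print(t[v-5:v+6,u-6:u+7,0])
```

```text
[ 0.61458006 -0.22713093  0.24685223] [-0.37132147  0.68866151 -0.42229995]
top now [(array([503.3, 398.2]), np.int32(2490))] start [(array([504., 398.]), np.int32(2250))]
side now [(array([475.6, 100.6]), np.int32(999)), (array([223.3, 203.6]), np.int32(36)), (array([242.9, 290.8]), np.int32(84))] start [(array([475.6, 100.6]), np.int32(999)), (array([208.3, 180.1]), np.int32(23)), (array([223.4, 203.3]), np.int32(38))]
[242.67508392 196.09532422]
[[130 129 132 130 125 132 128 131 129 128 129 127 129]
 [130 133 134 132 129 128 130 129 134 134 129 133 128]
 [132 133 136 129 126 119 118 122 132 131 130 131 131]
 [133 136 125 120 119 107 101 115 123 129 137 133 134]
 [129 130 126 115 101 103 111 113 122 133 138 137 141]
 [132 131 127 107 101 120 125 123 124 134 133 131 132]
 [131 132 131 118 117 138 144 133 130 129 129 129 127]
 [135 132 132 129 129 141 148 143 133 131 128 128 134]
 [134 131 134 130 134 140 135 134 131 135 131 134 130]
 [134 135 133 135 136 127 136 132 130 135 134 134 134]
 [133 131 130 129 133 129 131 132 133 133 136 135 132]]
```

```bash
python3 -c "
from workcell import env
print(env.hand_in())"
```

```text
the job is handed in; nothing more can be done
None
```

I handed the job in at about 34 s: both single wooden blanks are stacked in the jig, and the pin went home through them, was drawn out and is fully back in its stand. In between, the lever was flipped fully forward (about 0.95 of 1.0 rad by camera, against its stop), then the paddle was squeezed home for just over 2 s and let go. I left a third wooden piece at the far left edge because it was out of reach and too long to be a blank.

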